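# Free a seized tube insert from a centrifuge bucket

### The job

A tube insert has seized in the seal of this centrifuge bucket. Push the bucket fully home into the docking station until the spring catch snaps shut behind it, then draw the insert out by its blue wing, twisting it to and fro as you pull, because a straight pull only lifts the bucket: the bucket must stay down and locked in the dock. Set the insert down upright on the mat in the white tray without dropping it, and leave the other things on the bench where they are.

Things in the scene. Friction and masses are not known exactly. Their poses are not given: they have to be found in the camera images.
- dock: Docking station screwed to the bench: dark plate 245 x 132 x 8 mm, grey guide rails (bay 79 mm wide) and end stop, tops 38 mm above the bench. Origin on the bench under the centre of the bucket when fully home; +x = direction in which the bucket is pushed home, z up. End stop's face at x = +39 mm, rails from x = -187 to +52 mm. The bucket slides on white slippery runners, top 9 mm above the bench.
- catch (a joint): Spring catch, a steel pawl with a red tab on a vertical pivot in the dock's +y rail (rad). 0 = at rest, nose 7 mm inside the bay; the passing bucket swings it out to about 0.15 against its spring (about 3 N), then it snaps back to 0 behind the bucket and blocks its return with about 2.5 mm of play.
- catch_nose (a point): Tip of the catch's nose: at rest at x = -39.5, y = +32.5 mm in the dock's frame, 22 mm above the bench. The nose spans 10 to 34 mm above the bench and ramps over the 38 mm before its tip.
- bucket: Loose aluminium centrifuge bucket, a block 76 x 76 x 70 mm, about 1.3 kg, bore 45 mm wide, 58 mm deep, black seal ring at its mouth, a steel boss on each y side above the rails. Origin at the centre of its underside, z up, x along the dock's x within 0.05 rad. Starts in the dock's mouth, 115 to 140 mm short of home, its rear (-x) face free.
- insert: White tube insert, 94 mm tall with its blue wing, 120 g, seized in the bucket's bore. Origin at the centre of its flat underside, which starts on the bore's floor 12 mm above the bucket's underside; z up. Body 40 mm wide (36 mm over the lowest 14 mm), its top 58 mm up, level with the bucket's rim. Leaves the seal after 36 mm of lift, clears the rim after 58 mm.
- wing (a point): Grip point in the middle of the insert's blue wing, on the insert's axis, 80 mm above its underside. The wing is 46 mm long along the insert's x, 10 mm thick along its y and spans 63 to 94 mm above the underside; pinch it across the thickness from above with a firm grip (60 N or more).
- tray: White tray, 155 x 222 x 82 mm, does not move; origin at the centre of its underside, long side along its y. A flat dark rubber mat, 112 x 170 mm, lies on its floor, top 7.5 mm above the bench; walls 12 to 20 mm thick.
- tape_roll: Yellow roll of tape lying flat, 62 mm wide, 19 mm high; bystander. Origin at the centre of its underside.
- timer: Small white digital timer lying flat, 52 x 66 x 16 mm; bystander. Origin at the centre of its underside.
- marker_1: Blue and white marker lying flat, 12 x 132 x 14 mm; bystander. Origin at the centre of its underside, length along its y.
- wash_bottle: White wash bottle with a red cap and bent red spout, 66 x 96 x 207 mm, standing; bystander. Origin at the centre of its underside.
- push_point (a point): Where to push the bucket: middle of its rear (-x) face, 50 mm above its underside (rail tops reach 29 mm, the face ends at 70 mm; the wing's top is 106 mm above the underside). Sliding takes about 3 to 8 N, with short peaks of 15 to 20 N when it bumps the catch and the end stop; pushing near the top edge can tip it.
- seal (a point): Centre of the black seal ring in the bucket's mouth, on the bore's axis. It grips the insert with dry friction of 22 to 32 N, twice the bucket's weight; turning takes 0.4 to 0.65 N m. Friction acts against the direction of sliding, so while the insert turns, either way, a pull of a few N raises it: up to about 5 mm of lift per rad of turn; pulled much faster than that, the bucket rises too.
Not all that is in view belongs to the job. What is shaped like the bucket but pink is not meant.

How it is judged (in metres and radians):
On the way, in this order (a step that is already met when the one before it is completed fails the run):
1. the bucket is fully home in the dock and the spring catch has snapped shut behind it (x of bucket in the frame of dock above -0.004 m and z of bucket in the frame of dock below 0.012 m and value of joint catch below 0.06 rad), for 0.2 s.
2. the insert has been drawn out of the seal (raised 40 mm or more in the bucket) while the bucket stands locked in the dock (z of insert in the frame of bucket above 0.052 m and x of bucket in the frame of dock above -0.005 m and z of bucket in the frame of dock below 0.014 m and value of joint catch below 0.06 rad), for 0.1 s.
At the end, for the whole second after the job is handed in: The insert stands upright (within 0.1 rad), released and at rest on the mat in the white tray (its axis over the mat, underside within 5 mm of it); the bucket stands flat on the dock's runners, within 5 mm of fully home, with the catch shut behind it (x of insert in the frame of tray between -0.055 and 0.055 m and y of insert in the frame of tray between -0.085 and 0.085 m and z of insert in the frame of tray below 0.0125 m and angle between insert's own z axis and vertical below 0.1 rad and linear speed of insert below 0.02 m/s and contact force between the fingers and insert below 0.1 N and x of bucket in the frame of dock above -0.005 m and z of bucket in the frame of dock below 0.012 m and angle between bucket's own z axis and vertical below 0.05 rad and value of joint catch below 0.06 rad); the robot touches nothing.
It fails at once if the bucket is lifted more than 7 mm off the dock's runners or tipped more than 0.15 rad (z of bucket in the frame of dock above 0.016 m or angle between bucket's own z axis and vertical above 0.15 rad).
It fails at once if the insert is dropped (falls faster than 0.5 m/s with the fingers off it) (linear speed of insert above 0.5 m/s and contact force between the fingers and insert below 0.1 N).
It fails at once if a bystander (tape roll, timer, marker, wash bottle) is moved more than 25 mm (distance of any of tape_roll, timer, marker_1, wash_bottle from where it was at the start of the episode above 0.025 m).
It also fails if it takes over 72 s, if anything falls off the work surface, if the arm or the gripper's body presses on something with over 40 N, if the wrist force passes 120 N, or if a joint passes its speed limit or range.

### The arm

A 6-joint arm with a two-finger parallel gripper is mounted at the origin on a cart in front of the work surface, level with it; the furniture and walls round the work are solid. World frame = base frame: x ahead of the robot, y to its left, z up, the work surface at z = 0. Lengths are in mm, angles in rad, forces in N, time in s.
With the tool pointing down it reaches from about 350 to 975 mm from the base axis. Payload 7.1 kg.
Tool frame: the origin (TCP) lies on the centre line of the jaws, within the pads' length; the fingertips stand 14 mm ahead of it and the grasp point (between the pads) lies 5 mm behind it; x points along the fingers, z is the direction in which the jaws open and shut, and the axes are right-handed (so a half turn about x gives the same grasp; the last joint's range is limited). The gripper opens to 88 mm and grips with 3 to 60 N. Pads are 20 mm wide; open, the fingers measure 115 mm over their backs; the gripper's body (75 mm by 178 mm) begins 61 mm behind the grasp point.
Start: joints at [1.154, 0.423, 1.63, -0, 1.089, -0.019], TCP at [242.087, 576.193, 204.775] pointing down, gripper open.
Joint ranges: [-3, 3], [-0.9, 2.11], [0.09, 2.58], [-1.31, 4.45], [0.11, 2.69], [-2.54, 2.54]. Speed limits (rad/s): [2.39, 2.39, 3.01, 3.14, 3.14, 3.14].

### API

Orientations are given as a rotation vector (axis times angle).
In Python, from workcell import ctrl gives the robot as it stands.
- The arm moves only by the tool servo_tool, never from a script. Its argument "plan" is a list that holds one entry, the list of rows, each a list of 7 numbers: the shift along the tool's x, y, z in cm, then the turn, a rotation vector about the tool's x, y, z in rad, then the finger opening in cm, from 0 to 8.78. A call has 1 to 8 rows; each row is the pose to reach, as a shift and turn from the pose commanded when the call began, along the tool's axes at that moment; what a row does not reach only later rows make up. A row lasts 1/12 s, in which the tool goes at most 41.7 mm and 7.16 degrees, less where a joint would pass 70% of its speed; a pose out of reach is approached as far as the arm can. A call with a gripper value outside its range is refused whole. The fingers move at their own pace and stop on an object; the grip force is fixed at half the most. Time passes only in rows, so rows that repeat a pose let the fingers close. It gives the time, the measured TCP pose, the force and the opening at its end, in the units of the state.
- ctrl.get_obs(): the state, without advancing time (a new reading comes with each control period).
- ctrl.get_image(name): name is "scene" or "side" or "wrist"; returns the picture (480x640x3 uint8, red, green, blue); there is no depth.
- ctrl.calibration(name): a dict with "K" (3x3 intrinsics, pixels), "dist" ([k1, k2, p1, p2, k3] as OpenCV has them; the pictures are not rectified), "view" (4x4, takes a point from world to camera coordinates). Camera axes: x right, y up, looking along -z (the intrinsics and any distortion apply to the point x, -y, -z); pixel columns grow to the right and rows downward; lengths in mm; the calibration is good to about 2 mm. A picture is of the moment at which its call begins: read the wrist's pose just before it. calibration takes no time and is no camera call; for the wrist camera it gives the pose at the moment of the call.
- ctrl.close_job(): hands the job in, once; it reports no verdict.
The state is a dict: "t": time; "qpos": joint angles; "qvel": joint speeds; "joint_torque": joint torques, N m; "ee_pos": TCP position; "orientation": TCP orientation; "ft_force": force on the tool from outside, world axes, zero at the start; "moment": the same for the moment, N m; "width": finger opening in mm.
Only numpy, scipy, OpenCV 4.12 (cv2) and the standard library are available. Lean on these libraries where they do the work, as an engineer would, in place of code of your own. Each camera call takes 0.05 s, during which the arm holds its last target.

## Working session

There is one attempt and no reset: what is moved stays moved. The work goes in short steps, Python scripts to look and compute and a tool call to move; the robot and the scene stay as the last step left them, time stands still between calls to the robot, and variables do not carry over. Pictures are saved under pics/ and viewed, and the job is handed in when it is done.

Besides the shell and the picture viewer there is one more tool, called after "Request:" as name(argument=value, ...) on one line, values as JSON. servo_tool: Moves the arm, as the interface text tells. Its arguments: {"type":"object","properties":{"plan":{"type":"array","items":{"type":"array","items":{"type":"array","items":{"type":"number"}}}}},"required":["plan"]}

```bash
ls; mkdir -p pics; python3 - <<'E'
from workcell import ctrl
import cv2, numpy as np
o=ctrl.get_obs(); print(o)
for n in ["scene","side","wrist"]:
    c=ctrl.calibration(n); print(n,np.round(c["K"],1).tolist(),c["dist"],np.round(c["view"],4).tolist())
    im=ctrl.get_image(n); cv2.imwrite(f"pics/{n}0.png",im[:,:,::-1])
print(ctrl.get_obs()["t"])
E
```

```text
pics
{'t': 0.0, 'qpos': array([ 1.15402985e+00,  4.23821014e-01,  1.63069254e+00, -2.20678683e-05,
        1.08859762e+00, -1.89663968e-02]), 'qvel': array([-6.71800823e-04,  1.23582431e-05, -7.54429840e-04,  2.21074520e-03,
       -1.03033505e-03, -8.52334440e-06]), 'joint_torque': array([-1.39181491e-03, -5.44626224e+01, -2.73667878e+01,  6.42508571e-02,
        2.29422312e-02, -9.15678993e-05]), 'ee_pos': array([241.8450735 , 575.67692664, 204.0131019 ]), 'orientation': array([-0.91223984,  1.37282883,  0.91086825]), 'ft_force': array([ 0.06514755, -0.22511206,  0.0025822 ]), 'moment': array([-0.03060808,  0.02471512,  0.00154657]), 'width': 87.62783312245882}
scene [[538.1, 0.0, 318.6], [0.0, 538.1, 234.6], [0.0, 0.0, 1.0]] [-0.11228568  0.          0.          0.          0.        ] [[0.601, -0.7993, -0.0006, -354.2466], [0.4245, 0.3185, 0.8475, -303.1411], [-0.6772, -0.5096, 0.5308, -1071.6127], [0.0, 0.0, 0.0, 1.0]]
side [[498.9, 0.0, 324.7], [0.0, 498.9, 233.2], [0.0, 0.0, 1.0]] [0.01066898 0.         0.         0.         0.        ] [[-0.9988, 0.0449, -0.0191, 553.9968], [-0.0335, -0.3442, 0.9383, -79.5477], [0.0356, 0.9378, 0.3453, -1721.9392], [0.0, 0.0, 0.0, 1.0]]
wrist [[419.8, 0.0, 325.5], [0.0, 419.8, 240.4], [0.0, 0.0, 1.0]] [-0.03644122  0.          0.          0.          0.        ] [[0.3875, 0.9219, -0.0017, -623.7691], [-0.8863, 0.3721, -0.2756, 33.1235], [-0.2534, 0.1084, 0.9613, -390.6566], [0.0, 0.0, 0.0, 1.0]]
0.15
```

View pics/scene0.png

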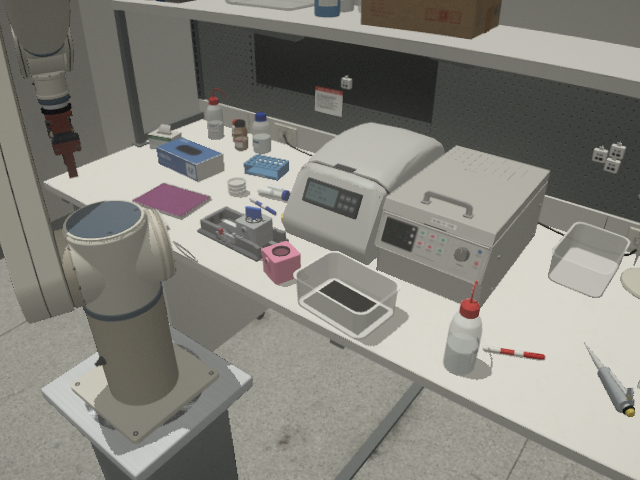

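View pics/side0.png

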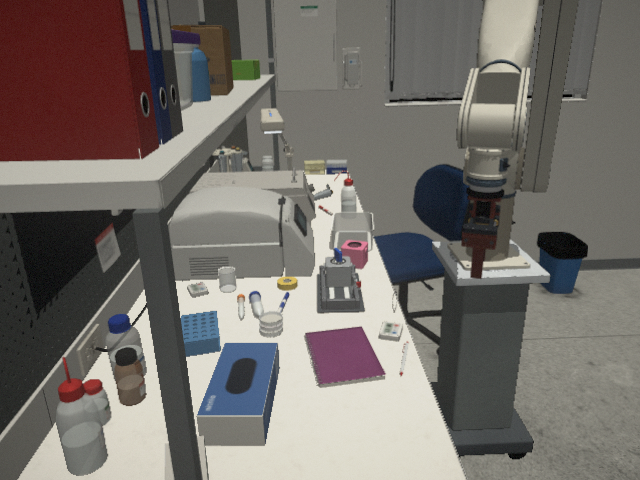

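View pics/wrist0.png

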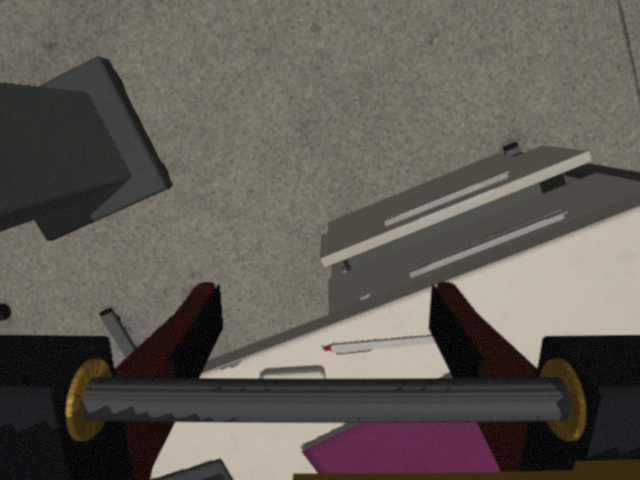

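Scene: the grey dock with the bucket and blue wing is at about (245,230), a pink decoy block at (281,261), the tray at (345,292), the wash bottle at (463,340). I'll zoom in next.

```bash
cat > h.py <<'E'
import numpy as np, cv2
from workcell import ctrl
def proj(name,P,c=None):
    c=c or ctrl.calibration(name)
    P=np.atleast_2d(np.asarray(P,float)); V=np.asarray(c["view"])
    q=P@V[:3,:3].T+V[:3,3]; q=q*[1,-1,-1]
    return cv2.projectPoints(q,np.zeros(3),np.zeros(3),np.asarray(c["K"],float),np.asarray(c["dist"],float))[0].reshape(-1,2)
def ray(name,uv,c=None):
    c=c or ctrl.calibration(name); V=np.asarray(c["view"])
    n=cv2.undistortPoints(np.array(uv,float).reshape(-1,1,2),np.asarray(c["K"],float),np.asarray(c["dist"],float)).reshape(-1,2)
    d=np.c_[n,np.ones(len(n))]*[1,-1,-1]
    return -V[:3,:3].T@V[:3,3], d@V[:3,:3]
def atz(name,uv,z,c=None):
    o,d=ray(name,uv,c); return o+d*((z-o[2])/d[:,2])[:,None]
def crop(im,x0,y0,x1,y1,f,fn):
    cv2.imwrite(fn,cv2.resize(im[y0:y1,x0:x1,::-1],None,fx=f,fy=f,interpolation=cv2.INTER_CUBIC))
E
python3 - <<'E'
from h import *
im=cv2.imread("pics/scene0.png")[:,:,::-1]; crop(im,190,190,320,290,6,"pics/s_dock.png"); crop(im,280,235,420,340,5,"pics/s_tray.png")
im=cv2.imread("pics/side0.png")[:,:,::-1]; crop(im,300,200,400,320,5,"pics/side_dock.png")
print(np.round(atz("scene",[[255,205],[345,292],[281,261],[463,372]],0)))
E
```

```text
[[ 689.  328.    0.]
 [ 495. -153.    0.]
 [ 502.   60.    0.]
 [ 419. -503.    0.]]
```

View pics/s_dock.png

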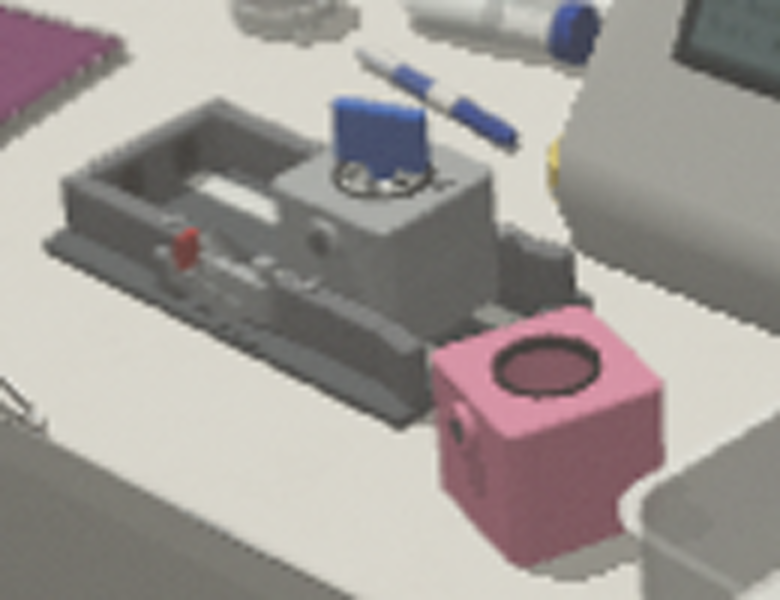

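View pics/s_tray.png

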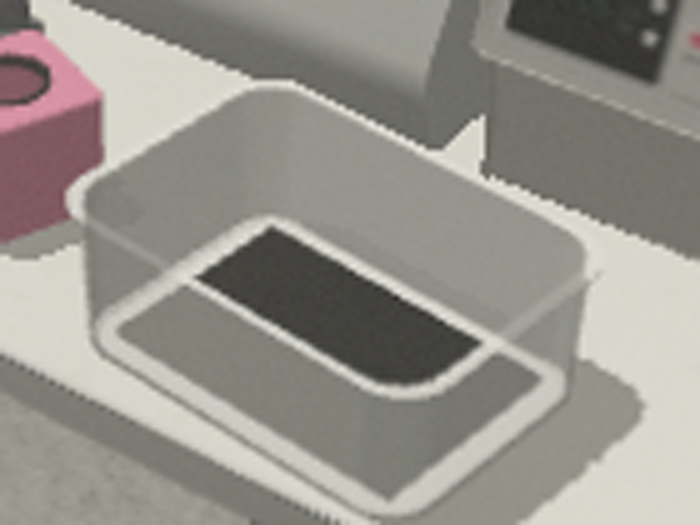

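View pics/side_dock.png

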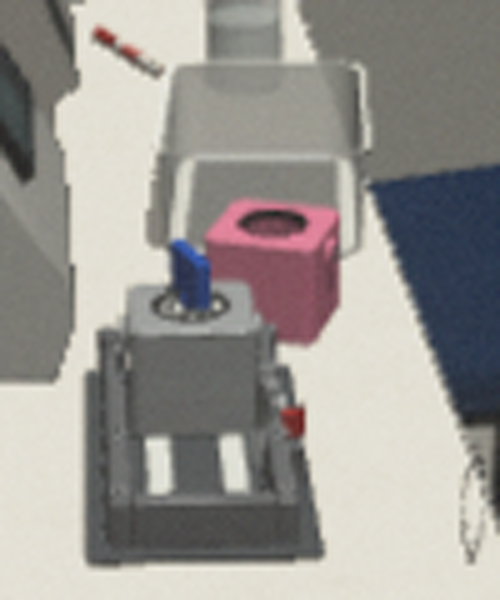

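```bash
python3 - <<'E'
from h import *
s=lambda p,x0,y0,f: np.array(p)/f+[x0,y0]
print("bucket top",np.round(atz("scene",s([[275,185],[383,237],[492,180]],190,190,6),79),1).tolist())
print("wing top",np.round(atz("scene",s([[334,98],[427,107]],190,190,6),115),1).tolist())
print("rails",np.round(atz("scene",s([[65,183],[218,100],[420,350],[575,255]],190,190,6),38),1).tolist())
print("pink top",np.round(atz("scene",s([[433,358],[515,437],[662,382],[570,308]],190,190,6),70),1).tolist())
print("tray rim",np.round(atz("scene",s([[75,190],[275,83],[600,265]],280,235,5),82),1).tolist())
print("tray base",np.round(atz("scene",s([[95,345],[390,515],[575,390]],280,235,5),0),1).tolist())
print("side bucket top",np.round(atz("side",s([[128,288],[250,283],[262,330],[130,332]],300,200,5),79),1).tolist())
print("side wing top",np.round(atz("side",s([[172,240],[208,262]],300,200,5),115),1).tolist())
print("side rails",np.round(atz("side",s([[110,505],[295,505]],300,200,5),38),1).tolist())
print("dock plate",np.round(atz("side",s([[88,560],[322,553]],300,200,5),8),1).tolist(), np.round(atz("scene",s([[48,243],[400,425]],190,190,6),8),1).tolist())
print("centrifuge",np.round(atz("scene",[[287,222],[357,255],[380,285]],0),0).tolist())
o=ctrl.get_obs(); R=cv2.Rodrigues(o["orientation"])[0]; print(R.round(3))
c=ctrl.calibration("wrist");V=c["view"];p=-V[:3,:3].T@V[:3,3]; print("cam in tool",R.T@(p-o["ee_pos"]), R.T@V[:3,:3].T)
E
```

```text
bucket top [[489.2, 207.6, 79.0], [485.4, 137.1, 79.0], [552.0, 131.2, 79.0]]
wing top [[519.1, 195.5, 115.0], [538.2, 155.9, 115.0]]
rails [[477.5, 342.4, 38.0], [580.4, 341.7, 38.0], [472.4, 106.5, 38.0], [574.8, 102.8, 38.0]]
pink top [[436.4, 63.9, 70.0], [413.2, -1.9, 70.0], [480.4, -24.8, 70.0], [501.2, 42.6, 70.0]]
tray rim [[396.1, -76.4, 82.0], [525.4, -99.1, 82.0], [493.4, -301.9, 82.0]]
tray base [[390.0, -91.1, 0.0], [376.0, -270.0, 0.0], [499.2, -292.9, -0.0]]
side bucket top [[557.1, 148.3, 79.0], [481.6, 147.2, 79.0], [481.2, 218.7, 79.0], [559.0, 214.8, 79.0]]
side wing top [[530.3, 161.2, 115.0], [511.3, 198.0, 115.0]]
side rails [[577.2, 352.4, 38.0], [477.0, 360.5, 38.0]]
dock plate [[590.1, 358.3, 8.0], [462.1, 360.7, 8.0]] [[465.9, 347.0, 8.0], [454.9, 105.0, 8.0]]
centrifuge [[669.0, 179.0, 0.0], [648.0, -87.0, 0.0], [571.0, -208.0, 0.0]]
[[-0.    -0.922  0.387]
 [-0.001  0.387  0.922]
 [-1.     0.    -0.001]]
cam in tool [-179.50301749   75.69939231   -0.28482402] [[ 3.40528171e-04  2.75657083e-01 -9.61255979e-01]
 [-1.59346477e-04  9.61256037e-01  2.75657044e-01]
 [ 9.99999929e-01  5.93037652e-05  3.71259746e-04]]
```

Request:
servo_tool(plan=[[[-3,-39.2,-21.7,1.17,0,0,8.7],[-3,-39.2,-21.7,1.17,0,0,8.7],[-3,-39.2,-21.7,1.17,0,0,8.7],[-3,-39.2,-21.7,1.17,0,0,8.7],[-3,-39.2,-21.7,1.17,0,0,8.7],[-3,-39.2,-21.7,1.17,0,0,8.7],[-3,-39.2,-21.7,1.17,0,0,8.7],[-3,-39.2,-21.7,1.17,0,0,8.7]]])

```text
t: 0.82
ee_pos: [448.7, 313.1, 227.1]
orientation: [-0.131, 1.567, 0.131]
ft_force: [0.4, 0.3, 0.4]
width: 87.1
```

Request:
servo_tool(plan=[[[-1,-10.1,5.5,0.17,0,0,8.7],[-1,-10.1,5.5,0.17,0,0,8.7],[-1,-10.1,5.5,0.17,0,0,8.7],[-1,-10.1,5.5,0.17,0,0,8.7],[-1,-10.1,5.5,0.17,0,0,8.7]]])

```text
t: 1.23
ee_pos: [520.2, 223.6, 236.9]
orientation: [0.0, 1.571, -0.0]
ft_force: [-0.6, -0.5, -0.5]
width: 86.8
```

```bash
python3 - <<'E'
from h import *
o=ctrl.get_obs(); print(o["ee_pos"],o["orientation"],o["qpos"])
c=ctrl.calibration("wrist"); np.save("pics/w1.npy",c["view"])
im=ctrl.get_image("wrist"); cv2.imwrite("pics/w1.png",im[:,:,::-1])
E
```

```text
[520.20926102 223.57157092 236.88052966] [ 2.51492141e-04  1.57106915e+00 -1.60027039e-04] [3.84797222e-01 3.00812464e-01 1.73267478e+00 1.74769336e-04
 1.10833642e+00 3.84981202e-01]
```

View pics/w1.png

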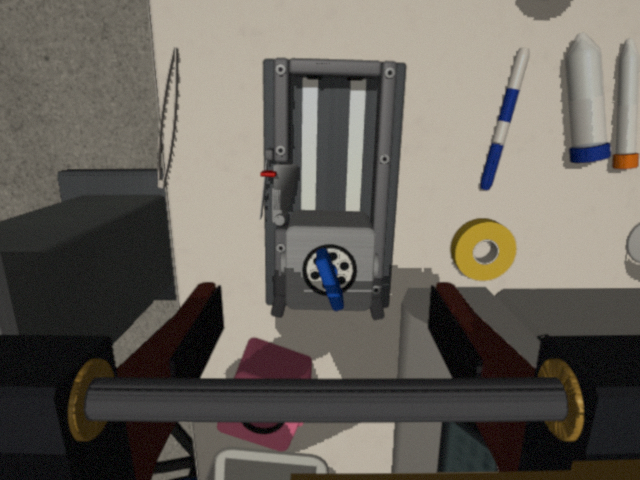

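Wrist view: the dock rails run from (265,60) to (390,310), the bucket top is at x 285–375, y 225–310, the wing runs (318,250)→(338,308), and the red catch tab is at (267,173). The tape (485,248) and marker (505,120) are well to the right. Next I zoom for precision.

```bash
python3 - <<'E'
from h import *
im=cv2.imread("pics/w1.png")[:,:,::-1]; crop(im,255,50,415,200,5,"pics/w1a.png"); crop(im,255,200,415,320,5,"pics/w1b.png")
E
```

```text
(no output)
```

View pics/w1a.png

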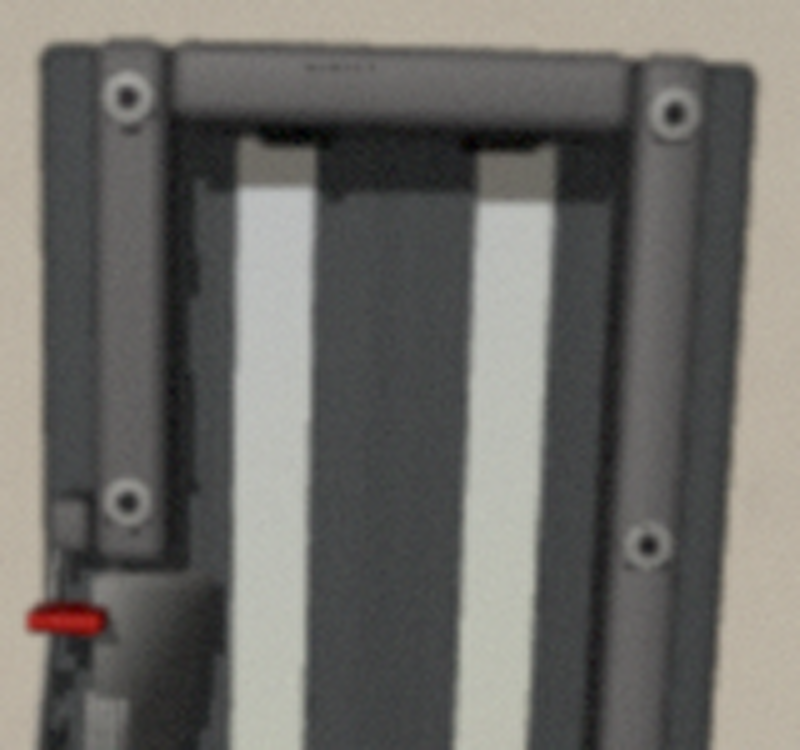

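View pics/w1b.png

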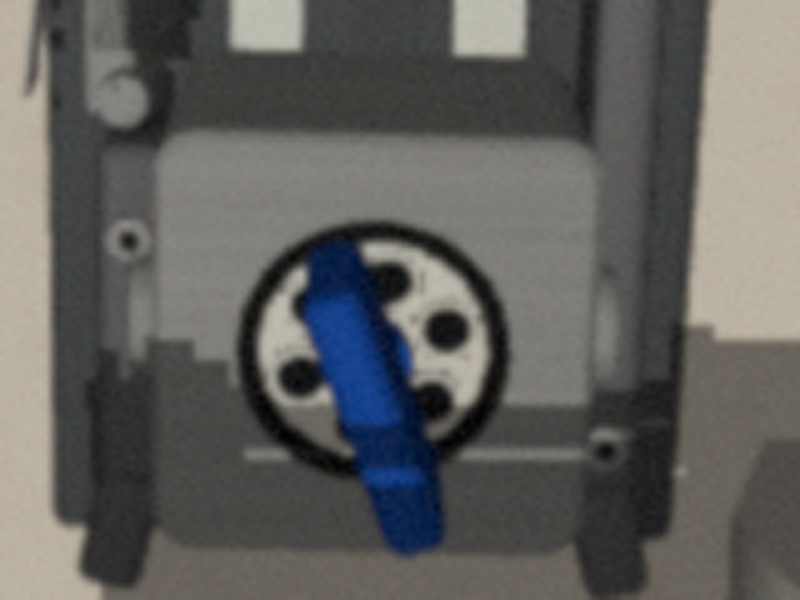

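```bash
python3 - <<'E'
from h import *
c=dict(ctrl.calibration("wrist")); c["view"]=np.load("pics/w1.npy")
A=lambda p:np.array(p)/5+[255,50]; B=lambda p:np.array(p)/5+[255,200]
f=lambda p,z:np.round(atz("wrist",p,z,c),1)[:,:2].tolist()
print("stop face",f(A([[172,122],[628,132]]),38)); print("stop back",f(A([[172,42],[635,57]]),38))
print("left rail inner",f(A([[162,200],[162,500]]),38),"right",f(A([[633,200],[610,500]]),38))
print("left rail outer",f(A([[100,300]]),38),"right outer",f(A([[690,300]]),38))
print("rail ends",f(B([[85,580],[145,585],[590,595],[645,593]]),38))
print("plate",f(A([[45,300],[738,300]]),8),f(B([[58,480],[665,535]]),8))
print("bucket L/R",f(B([[157,340],[597,340]]),79),"front/rear",f(B([[375,133],[375,550]]),79), f(B([[220,131],[540,138],[220,546],[540,551]]),79))
print("ring",f(B([[240,350],[508,350],[372,222],[372,478]]),79))
w=np.array(f(B([[305,300],[350,290],[440,540],[395,553]]),115)); print("wing",w.tolist(),w.mean(0), np.arctan2(*(w[:2].mean(0)-w[2:].mean(0))[::-1]))
print("nose",f(A([[225,575]]),34),f(A([[67,620]]),38))
E
```

```text
stop face [[489.3, 336.5], [566.6, 334.9]]
stop back [[489.5, 349.2], [567.4, 346.9]]
left rail inner [[487.3, 323.9], [486.1, 273.5]] right [[567.8, 323.9], [565.4, 273.5]]
left rail outer [[476.2, 307.5]] right outer [[578.2, 307.5]]
rail ends [[466.7, 112.3], [478.6, 111.2], [566.9, 109.0], [577.8, 109.5]]
plate [[462.4, 308.2], [591.7, 308.2]] [[457.6, 120.7], [586.1, 108.0]]
bucket L/R [[486.5, 177.6], [561.5, 177.5]] front/rear [[523.5, 213.9], [523.7, 138.4]] [[497.9, 214.3], [550.9, 213.1], [496.5, 139.1], [552.8, 138.2]]
ring [[500.6, 175.7], [546.4, 175.7], [523.1, 198.5], [523.2, 152.1]]
wing [[512.7, 196.9], [519.5, 198.5], [533.5, 157.2], [526.5, 155.0]] [523.05 176.9 ] 1.893267861600139
nose [[496.8, 259.9]] [[468.5, 252.3]]
```

Request:
servo_tool(plan=[[[0,-12.4,0.4,0,0,0.15,1.0],[0,-12.4,0.4,0,0,0.15,1.0],[0,-12.4,0.4,0,0,0.15,1.0],[4,-12.4,0.4,0,0,0.15,1.0],[8,-12.4,0.4,0,0,0.15,1.0],[11,-12.4,0.4,0,0,0.15,1.0],[14,-12.4,0.4,0,0,0.15,1.0],[14,-12.4,0.4,0,0,0.15,1.0]]])

```text
t: 1.95
ee_pos: [519.0, 101.9, 92.0]
orientation: [0.114, 1.578, 0.121]
ft_force: [-1.0, -0.7, -0.0]
width: 37.3
```

```bash
python3 - <<'E'
from h import *
im=ctrl.get_image("wrist"); cv2.imwrite("pics/w2.png",im[:,:,::-1])
E
```

```text
(no output)
```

View pics/w2.png

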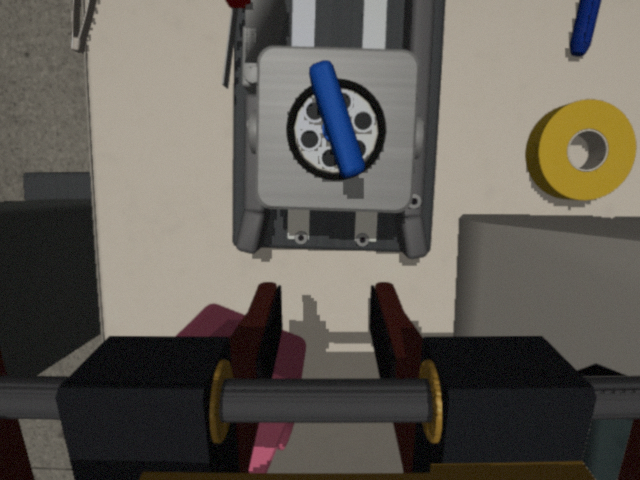

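```bash
python3 - <<'E'
from h import *
o=ctrl.get_obs(); print(o["ee_pos"],cv2.Rodrigues(o["orientation"])[0].round(3),o["ft_force"],o["width"],o["qvel"].round(3))
E
```

```text
[520.77881648 102.08525029  94.6119027 ] [[-0.008 -0.004  1.   ]
 [ 0.149  0.989  0.005]
 [-0.989  0.149 -0.007]] [0.1968817  0.61773287 0.29656268] 33.33708321180631 [-0.003 -0.061 -0.053 -0.005  0.03   0.008]
```

Request:
servo_tool(plan=[[[2,-0.3,0,0,0,0,1.0],[4,-0.6,0,0,0,0,1.0],[4,-0.6,0,0,0,0,1.0],[4,-0.6,0,0,0,0,1.0]]])

```text
t: 2.33
ee_pos: [524.1, 101.9, 57.8]
orientation: [0.115, 1.568, 0.121]
ft_force: [0.0, -0.2, 0.3]
width: 10.4
```

Request:
servo_tool(plan=[[[0.18,1.2,0,0,0,0,1.0],[0.33,2.2,0,0,0,0,1.0],[0.42,2.8,0.02,0,0,0,1.0],[0.51,3.4,0.03,0,0,0,1.0],[0.6,4.0,0.05,0,0,0,1.0],[0.7,4.7,0.07,0,0,0,1.0],[0.8,5.4,0.08,0,0,0,1.0],[0.9,6.1,0.1,0,0,0,1.0]]])

```text
t: 3.0
ee_pos: [526.0, 163.0, 58.0]
orientation: [0.114, 1.565, 0.12]
ft_force: [1.6, -6.6, 3.1]
width: 10.1
```

Request:
servo_tool(plan=[[[0.1,0.7,0.01,0,0,0,1.0],[0.21,1.4,0.02,0,0,0,1.0],[0.31,2.1,0.03,0,0,0,1.0],[0.42,2.8,0.04,0,0,0,1.0],[0.52,3.5,0.06,0,0,0,1.0],[0.63,4.2,0.07,0,0,0,1.0],[0.74,4.9,0.08,0,0,0,1.0],[0.84,5.6,0.1,0,0,0,1.0]]])

```text
t: 3.67
ee_pos: [527.1, 219.8, 58.0]
orientation: [0.115, 1.564, 0.12]
ft_force: [2.9, -6.4, 1.6]
width: 9.8
```

```bash
python3 - <<'E'
from h import *
im=ctrl.get_image("wrist"); cv2.imwrite("pics/w3.png",im[:,:,::-1])
o=ctrl.get_obs(); print(o["ee_pos"],o["ft_force"])
E
```

```text
[526.84544771 221.0344359   58.01657415] [ 0.69204377  2.42448223 -0.20911428]
```

View pics/w3.png

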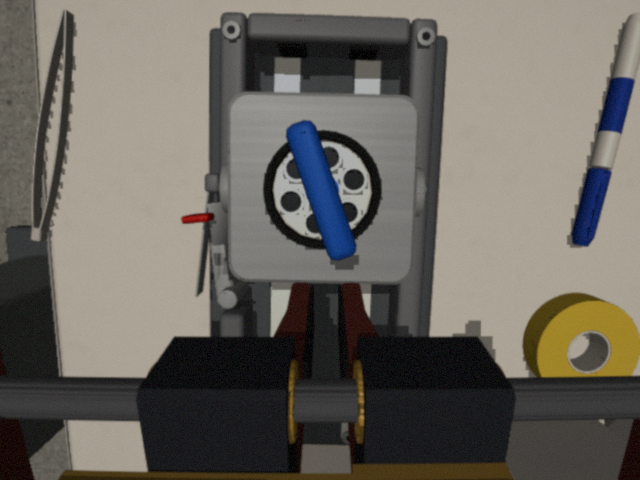

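The bucket is flat and straight between the rails. The wing runs (300,130)→(342,250), and the red catch tab at (197,217) has swung out. I'll push it the rest of the way.

Request:
servo_tool(plan=[[[0.08,0.5,0.01,0,0,0,1.0],[0.15,1.0,0.02,0,0,0,1.0],[0.21,1.4,0.03,0,0,0,1.0],[0.27,1.8,0.04,0,0,0,1.0],[0.32,2.1,0.04,0,0,0,1.0],[0.36,2.4,0.05,0,0,0,1.0],[0.4,2.7,0.05,0,0,0,1.0],[0.4,2.7,0.05,0,0,0,1.0]]])

```text
t: 4.38
ee_pos: [526.7, 247.1, 57.7]
orientation: [0.115, 1.566, 0.121]
ft_force: [1.1, -2.1, 1.5]
width: 9.9
```

Request:
servo_tool(plan=[[[0.03,0.2,0,0,0,0,1.0],[0.06,0.4,0,0,0,0,1.0],[0.06,0.4,0,0,0,0,1.0]]])

```text
t: 4.63
ee_pos: [526.6, 250.8, 57.5]
orientation: [0.115, 1.566, 0.12]
ft_force: [1.9, -2.9, 1.5]
width: 10.1
```

```bash
python3 - <<'E'
from h import *
np.save("pics/w4.npy",ctrl.calibration("wrist")["view"])
im=ctrl.get_image("wrist"); cv2.imwrite("pics/w4.png",im[:,:,::-1])
o=ctrl.get_obs(); print(o["ee_pos"],o["ft_force"])
E
```

```text
[526.42440218 250.75889076  57.44897516] [ 1.44515868 -3.76294836  1.67754097]
```

View pics/w4.png

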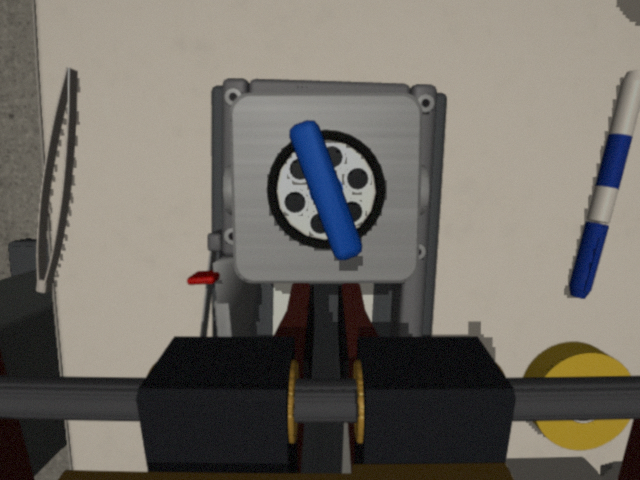

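Request:
servo_tool(plan=[[[0.03,0.2,0,0,0,0,1.0],[0.06,0.4,0,0,0,0,1.0],[0.06,0.4,0,0,0,0,1.0]]])

```text
t: 4.93
ee_pos: [524.4, 252.7, 57.1]
orientation: [0.112, 1.571, 0.119]
ft_force: [-3.1, -15.3, 10.3]
width: 9.7
```

```bash
python3 - <<'E'
from h import *
np.save("pics/w5.npy",ctrl.calibration("wrist")["view"])
im=ctrl.get_image("wrist"); cv2.imwrite("pics/w5.png",im[:,:,::-1])
crop(im,190,70,350,350,3,"pics/w5c.png")
o=ctrl.get_obs(); print(o["ee_pos"],o["ft_force"])
E
```

```text
[524.46123124 252.69570514  57.08205232] [ -2.71328322 -15.80226001  10.59070797]
```

View pics/w5c.png

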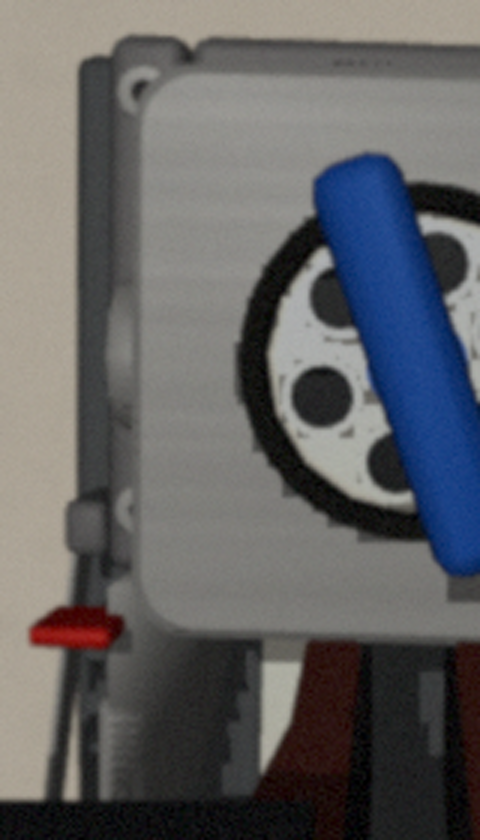

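View pics/w5.png

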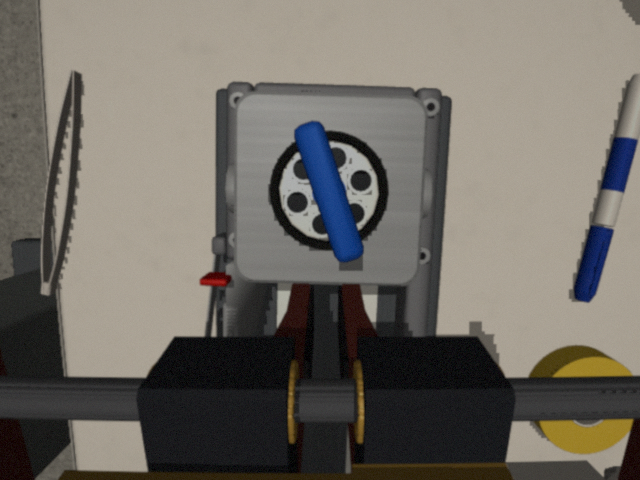

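Request:
servo_tool(plan=[[[-0.3,-1.6,0.1,0,0,0,1.0],[-2.7,-1.2,0.1,0,0,0,2.0],[-6.6,-0.6,0.1,0,0,-0.1,8.0],[-9.9,-0.1,0.1,0,0,-0.15,8.7],[-9.9,-0.1,0.1,0,0,-0.15,8.7],[-9.9,-0.1,0.1,0,0,-0.15,8.7]]])

```text
t: 5.48
ee_pos: [527.6, 240.7, 156.7]
orientation: [-0.002, 1.568, 0.006]
ft_force: [-0.2, 0.2, -0.7]
width: 40.1
```

```bash
python3 - <<'E'
from h import *
o=ctrl.get_obs(); print(o["ee_pos"],o["orientation"],o["ft_force"],o["qvel"].round(3))
np.save("pics/w6.npy",ctrl.calibration("wrist")["view"])
im=ctrl.get_image("wrist"); cv2.imwrite("pics/w6.png",im[:,:,::-1])
E
```

```text
[527.60290201 240.67007065 156.74966503] [-0.00193534  1.56750519  0.00564957] [-0.23423501  0.152897   -0.65494784] [-0.018  0.04   0.056  0.01  -0.016 -0.014]
```

View pics/w6.png

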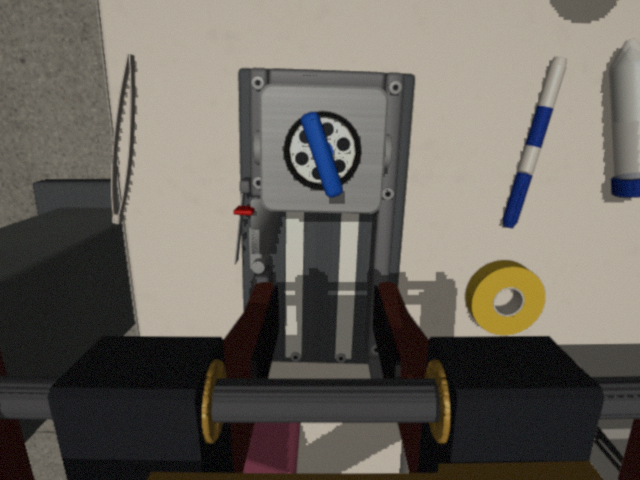

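```bash
python3 - <<'E'
from h import *
c=dict(ctrl.calibration("wrist"))
for n in ["w5","w6"]:
    c["view"]=np.load(f"pics/{n}.npy"); im=cv2.imread(f"pics/{n}.png"); h=cv2.cvtColor(im,cv2.COLOR_BGR2HSV)
    m=((h[...,0]>100)&(h[...,0]<130)&(h[...,1]>150)).astype(np.uint8); m[:,:280]=0;m[:,400:]=0; m[:100 if n=="w5" else 90]=0;m[280:]=0
    ct=max(cv2.findContours(m,0,1)[0],key=cv2.contourArea); r=cv2.minAreaRect(ct); b=cv2.boxPoints(r)
    w=atz("wrist",b,115,c)[:,:2]; print(n,r,w.round(1).tolist(),w.mean(0).round(1))
    e=[w[1]-w[0],w[2]-w[1]]; e=max(e,key=np.linalg.norm); print("ang",np.degrees(np.arctan2(e[1],e[0])),np.linalg.norm(e))
c["view"]=np.load("pics/w5.npy"); print("w5 bucket",atz("wrist",[[235,188],[422,188],[328,96],[328,282]],79,c).round(1)[:,:2].tolist(),"ring",atz("wrist",[[270,190],[388,190],[329,131],[329,249]],79,c).round(1)[:,:2].tolist())
c["view"]=np.load("pics/w6.npy"); print("w6 bucket",atz("wrist",[[261,150],[387,150],[323,84],[323,213]],79,c).round(1)[:,:2].tolist(),"ring",atz("wrist",[[283,150],[361,150],[322,110],[322,190]],79,c).round(1)[:,:2].tolist())
crop(cv2.imread("pics/w6.png")[:,:,::-1],225,60,425,290,3,"pics/w6c.png")
E
```

```text
w5 ((328.3500061035156, 191.55001831054688), (143.56741333007812, 32.57146072387695), 71.56504821777344) [[513.4, 317.8], [522.8, 320.9], [537.2, 279.1], [527.5, 275.7]] [525.2 298.4]
ang -70.92235510660188 44.218104046786024
w6 ((322.26446533203125, 154.08135986328125), (86.39038848876953, 21.137889862060547), 70.94229125976562) [[513.2, 317.8], [523.4, 321.2], [538.4, 279.7], [527.8, 275.9]] [525.7 298.6]
ang -70.1639600131043 44.15972783912142
w5 bucket [[488.3, 299.4], [562.2, 299.7], [524.9, 334.7], [525.3, 261.6]] ring [[502.2, 298.7], [548.8, 298.9], [525.4, 321.5], [525.6, 275.2]]
w6 bucket [[488.5, 298.8], [564.3, 299.1], [525.7, 336.5], [525.9, 260.2]] ring [[501.7, 298.8], [548.7, 299.0], [525.1, 322.0], [525.2, 274.6]]
```

View pics/w6c.png

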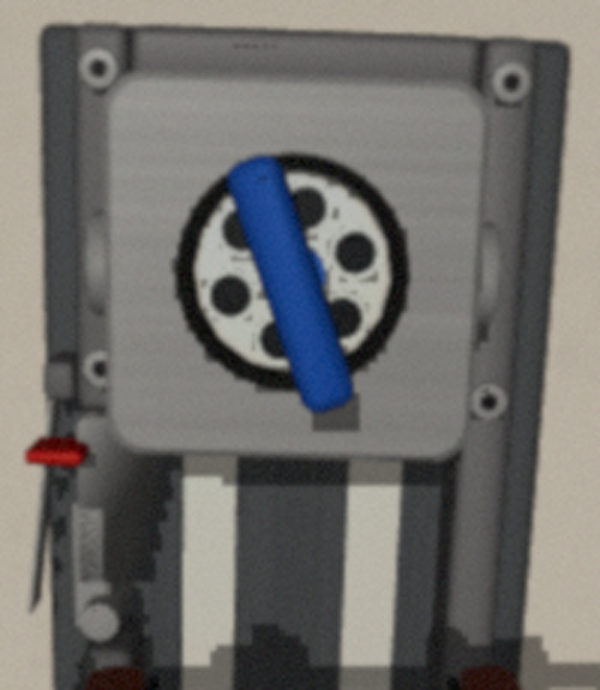

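Request:
servo_tool(plan=[[[0,3,-0.1,-0.12,0,0,8.7],[0,5.8,-0.2,-0.24,0,0,8.7],[0,5.8,-0.2,-0.34,0,0,8.7],[1.5,5.8,-0.2,-0.34,0,0,8.7],[3,5.8,-0.2,-0.34,0,0,8.7],[3,5.8,-0.2,-0.34,0,0,8.7],[3,5.8,-0.2,-0.34,0,0,8.7]]])

```text
t: 6.12
ee_pos: [523.0, 295.8, 122.4]
orientation: [-0.27, 1.559, 0.268]
ft_force: [-0.3, -0.9, -0.4]
width: 86.3
```

```bash
python3 - <<'E'
from h import *
o=ctrl.get_obs(); print(o["ee_pos"],cv2.Rodrigues(o["orientation"])[0].round(4),o["width"],o["qpos"])
im=ctrl.get_image("wrist"); cv2.imwrite("pics/w7.png",im[:,:,::-1])
E
```

```text
[522.97730007 295.76825086 122.4263205 ] [[-4.800e-03 -3.358e-01  9.419e-01]
 [-1.900e-03  9.419e-01  3.358e-01]
 [-1.000e+00 -2.000e-04 -5.200e-03]] 86.28366221709068 [4.94565308e-01 4.93379993e-01 1.73697670e+00 7.58633583e-04
 9.16419449e-01 1.51628769e-01]
```

View pics/w7.png

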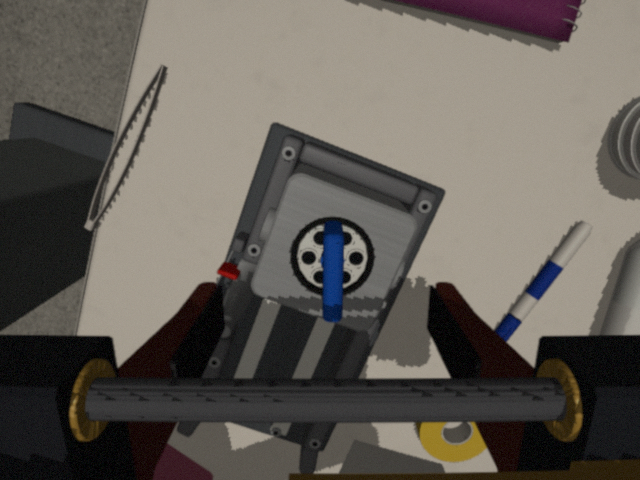

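Request:
servo_tool(plan=[[[0,0.17,0.32,0,0,0,8.7],[1.2,0.17,0.32,0,0,0,8.7],[2.2,0.17,0.32,0,0,0,8.7],[2.2,0.17,0.32,0,0,0,8.7],[2.2,0.17,0.32,0,0,0,8.7]]])

```text
t: 6.58
ee_pos: [526.5, 299.1, 101.6]
orientation: [-0.27, 1.556, 0.269]
ft_force: [0.0, -0.5, 1.0]
width: 86.9
```

```bash
python3 - <<'E'
from h import *
o=ctrl.get_obs(); print(o["ee_pos"],cv2.Rodrigues(o["orientation"])[0].round(4),o["width"],o["qvel"].round(3))
im=ctrl.get_image("wrist"); cv2.imwrite("pics/w8.png",im[:,:,::-1])
E
```

```text
[526.48386263 299.12769624 101.64118071] [[-1.900e-03 -3.363e-01  9.418e-01]
 [-1.000e-03  9.418e-01  3.363e-01]
 [-1.000e+00 -3.000e-04 -2.100e-03]] 86.93163026522781 [-0.    -0.015 -0.014  0.     0.005  0.   ]
```

View pics/w8.png

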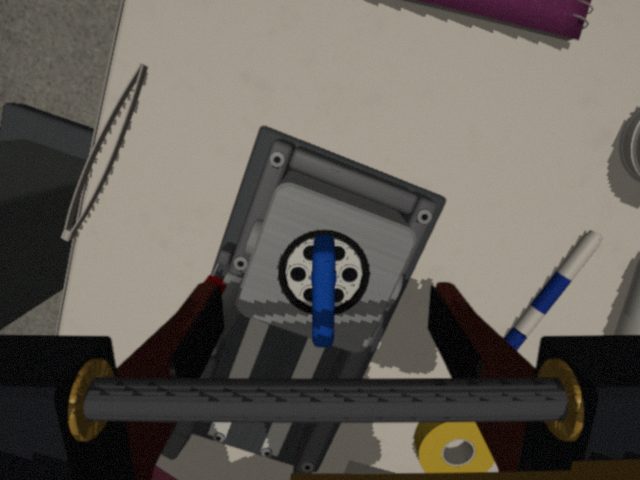

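Request:
servo_tool(plan=[[[0.3,0,-0.1,0,0,0,8.7],[0.3,0,-0.1,0,0,0,2.5],[0.3,0,-0.1,0,0,0,2.5],[0.3,0,-0.1,0,0,0,2.5],[0.3,0,-0.1,0,0,0,2.5],[0.3,0,-0.1,0,0,0,2.5],[0.3,0,-0.1,0,0,0,2.5],[0.3,0,-0.1,0,0,0,2.5]]])

```text
t: 7.3
ee_pos: [526.3, 299.2, 99.8]
orientation: [-0.269, 1.554, 0.269]
ft_force: [0.3, 0.0, 0.0]
width: 43.8
```

Request:
servo_tool(plan=[[[0,0,0,0,0,0,2.5],[0,0,0,0,0,0,1.8],[0,0,0,0,0,0,1.4],[0,0,0,0,0,0,1.2],[0,0,0,0,0,0,0],[0,0,0,0,0,0,0],[0,0,0,0,0,0,0],[0,0,0,0,0,0,0]]])

```text
t: 7.97
ee_pos: [526.3, 299.2, 99.7]
orientation: [-0.269, 1.554, 0.269]
ft_force: [0.1, -0.5, 0.1]
width: 0.4
```

```bash
python3 - <<'E'
from h import *
o=ctrl.get_obs(); print(o["ee_pos"],cv2.Rodrigues(o["orientation"])[0].round(4),o["width"],o["ft_force"],o["moment"])
im=ctrl.get_image("wrist"); cv2.imwrite("pics/w9.png",im[:,:,::-1])
E
```

```text
[526.29868055 299.21683885  99.69811832] [[-0.     -0.3363  0.9418]
 [-0.      0.9418  0.3363]
 [-1.      0.     -0.    ]] 0.40683415386173777 [ 0.05788535 -0.50728747  0.08593254] [-0.0558167   0.02425472  0.01279542]
```

View pics/w9.png

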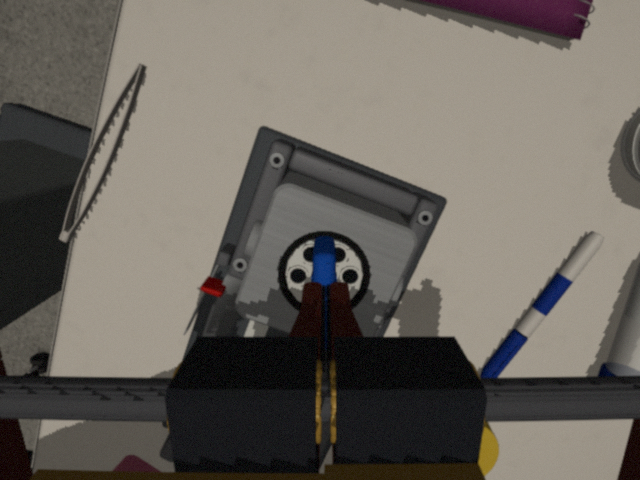

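```bash
python3 - <<'E'
from h import *
im=cv2.imread("pics/w9.png")[:,:,::-1]; crop(im,255,210,395,350,5,"pics/w9c.png")
im=ctrl.get_image("scene"); crop(im,150,130,330,270,4,"pics/s9.png")
im=ctrl.get_image("side"); crop(im,280,160,400,320,5,"pics/side9.png")
o=ctrl.get_obs(); print(o["t"],o["width"])
E
```

```text
8.1167 0.28742625849385944
```

View pics/w9c.png

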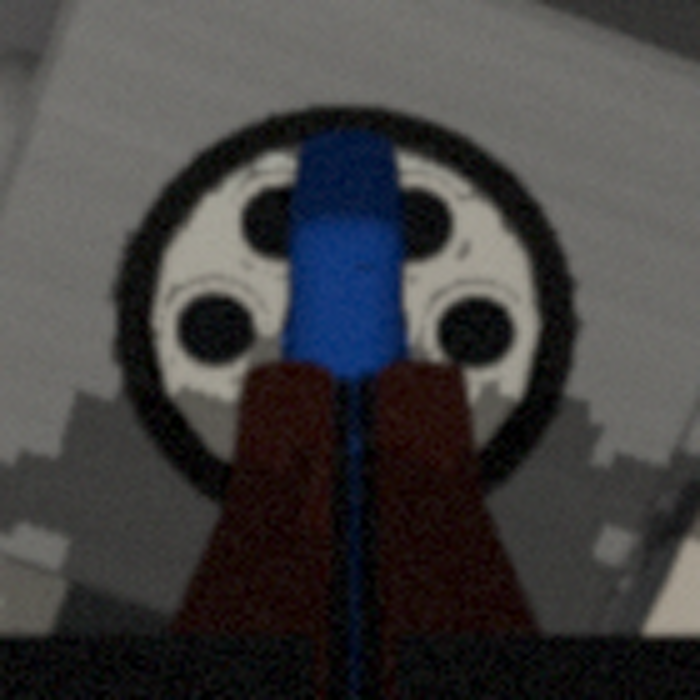

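View pics/s9.png

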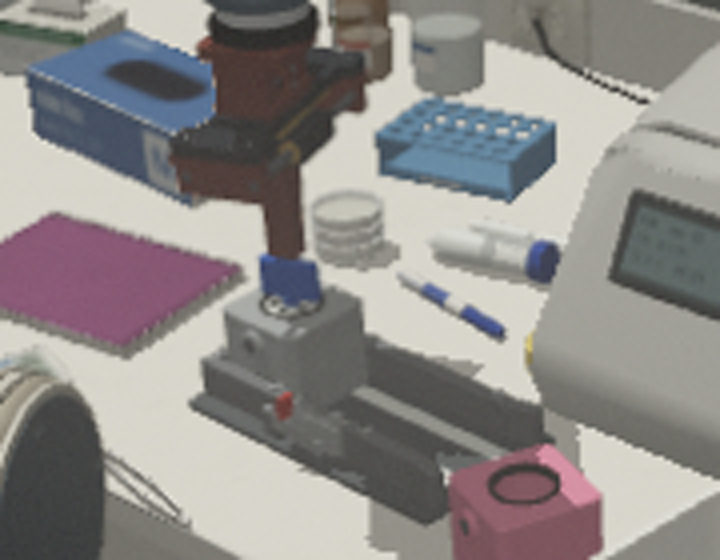

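View pics/side9.png

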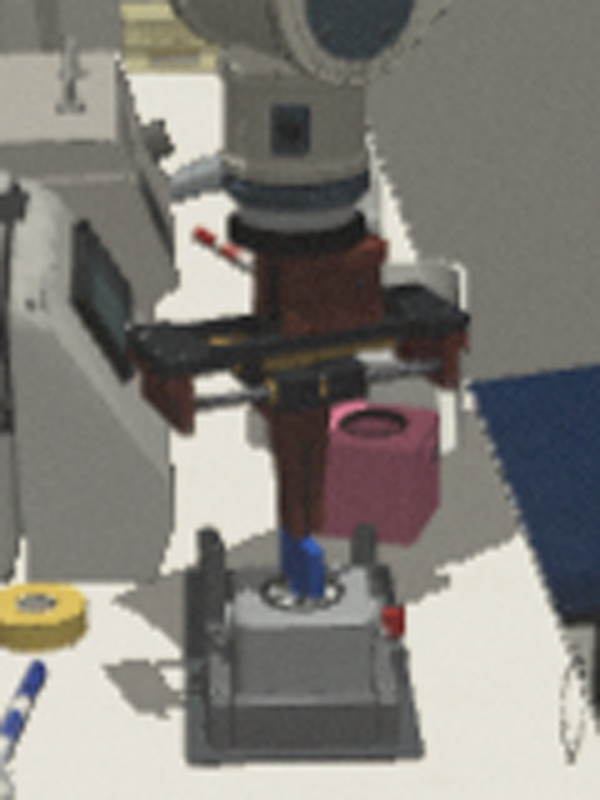

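```bash
python3 - <<'E'
from h import *
for z in (85.7,100,115,130): print(z,proj("scene",[526.3,299.2,z]).round(1),proj("side",[526.3,299.2,z]).round(1),proj("wrist",[526.3,299.2,z]).round(1))
# triangulate
def tri(a,b):
    o1,d1=ray("scene",[a]);o2,d2=ray("side",[b]);d1=d1[0];d2=d2[0]
    t=np.linalg.lstsq(np.c_[d1,-d2],o2-o1,rcond=None)[0]; p,q=o1+d1*t[0],o2+d2*t[1]; return p.round(1),q.round(1)
print("tip",tri((221,194),(340.4,267)))
s=lambda p:np.array(p)/4+[150,130]; d=lambda p:np.array(p)/5+[280,160]
print("wing top L(scene) ",tri(s((261,256)),d((312,541))),tri(s((319,263)),d((284,533))))
print("bucket corners", tri(s((362,297)),d((230,602))))
E
```

```text
85.7 [[221.8 203.8]] [[339.1 276.1]] [[326.2 279.3]]
100 [[221.4 199.4]] [[339.  271.4]] [[326.2 290.6]]
115 [[220.9 194.7]] [[339.  266.5]] [[326.3 304.4]]
130 [[220.4 190. ]] [[338.9 261.5]] [[326.3 320.5]]
tip (array([526.9, 299.1, 117.1]), array([522.5, 300.8, 114. ]))
wing top L(scene)  (array([518.3, 313.6, 116.2]), array([518. , 313.8, 116. ])) (array([539.7, 277.4, 112.9]), array([531.2, 280.8, 106.6]))
bucket corners (array([573.9, 272.5,  72. ]), array([562.2, 277.1,  63.3]))
```

```bash
python3 - <<'E'
from h import *
c=np.array([241.8,575.7,204.0]); zt=np.array([.387,.922,0])
for dz in (14,0,-16):
  for s in (44,57.5):
    P=np.array([c+zt*s-[0,0,dz],c-zt*s-[0,0,dz]]); print(dz,s,proj("scene",P).round(1).tolist(),proj("side",P).round(1).tolist())
im=cv2.imread("pics/scene0.png")[:,:,::-1]; crop(im,30,90,100,190,6,"pics/s0f.png")
im=cv2.imread("pics/side0.png")[:,:,::-1]; crop(im,445,180,525,285,6,"pics/d0f.png")
E
```

```text
14 44 [[70.6, 175.7], [75.4, 188.1]] [[474.0, 290.2], [477.1, 273.7]]
14 57.5 [[69.9, 174.0], [76.2, 190.1]] [[473.4, 293.0], [477.6, 271.4]]
0 44 [[69.4, 171.2], [74.2, 183.4]] [[474.5, 284.3], [477.7, 268.1]]
0 57.5 [[68.8, 169.4], [75.0, 185.3]] [[474.0, 287.0], [478.1, 265.8]]
-16 44 [[68.1, 166.0], [72.8, 177.9]] [[475.2, 277.5], [478.3, 261.7]]
-16 57.5 [[67.4, 164.2], [73.6, 179.9]] [[474.6, 280.1], [478.7, 259.5]]
```

View pics/s0f.png

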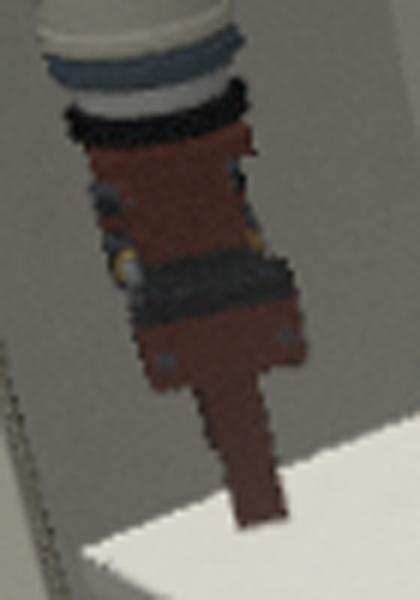

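View pics/d0f.png

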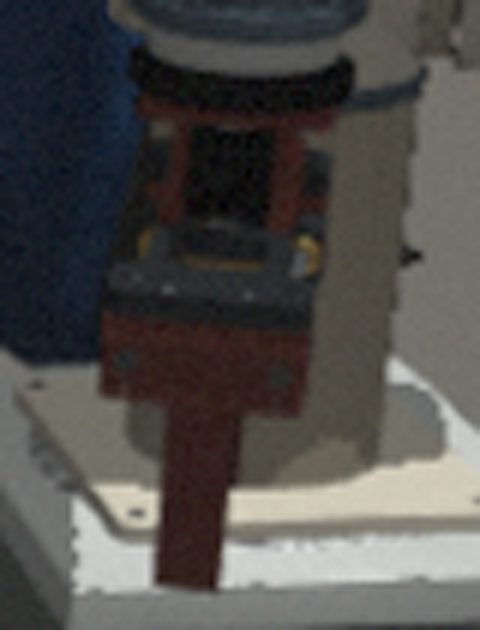

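The wrist view shows the closed fingertips at row 285, sitting over the wing top with a thin blue line visible through the gap. The scene and side views put the tips at z≈115, although the stated tool geometry says 86. The start pictures show the same offset, so the real fingertips are about 30 mm shorter than stated: they stand 16 mm behind the reported TCP. I'll reopen and go about 31 mm lower.

Request:
servo_tool(plan=[[[0,0,0,0,0,0,6.0],[0,0,0,0,0,0,6.0],[0,0,0,0,0,0,6.0],[0,0,0,0,0,0,6.0],[0,0,0,0,0,0,6.0],[0,0,0,0,0,0,6.0],[0.5,0,0,0,0,0,6.0],[1.0,0,0,0,0,0,6.0]]])

```text
t: 8.78
ee_pos: [526.5, 299.4, 89.6]
orientation: [-0.269, 1.553, 0.269]
ft_force: [-0.2, -0.8, -0.4]
width: 50.2
```

Request:
servo_tool(plan=[[[0.5,0,0,0,0,0,6.0],[1.0,0,0,0,0,0,6.0],[1.5,0,0,0,0,0,6.0],[2.0,0,0,0,0,0,6.0],[2.0,0,0,0,0,0,6.0],[2.0,0,0,0,0,0,6.0]]])

```text
t: 9.28
ee_pos: [526.1, 299.1, 69.2]
orientation: [-0.269, 1.555, 0.269]
ft_force: [-0.7, 0.2, 0.0]
width: 60.3
```

```bash
python3 - <<'E'
from h import *
o=ctrl.get_obs(); print(o["ee_pos"],o["width"],o["ft_force"],o["moment"])
im=ctrl.get_image("wrist"); cv2.imwrite("pics/w10.png",im[:,:,::-1])
im=ctrl.get_image("side"); crop(im,280,160,400,320,5,"pics/side10.png")
E
```

```text
[526.05083808 299.08543142  69.20210338] 60.29742735974555 [-0.72482774  0.19180941  0.04558005] [-0.0732044   0.00714327  0.02080571]
```

View pics/w10.png

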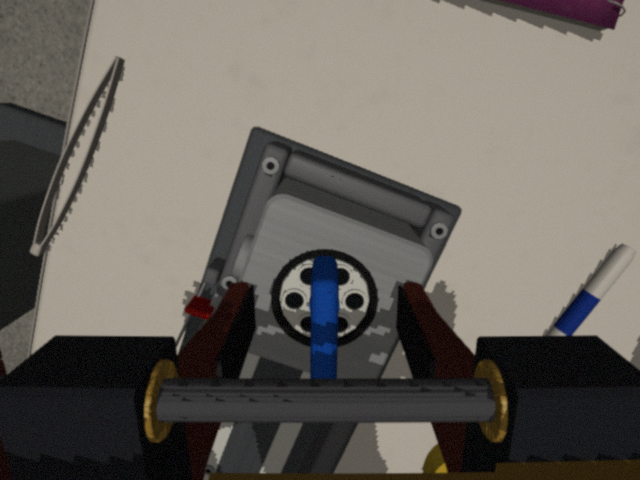

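View pics/side10.png

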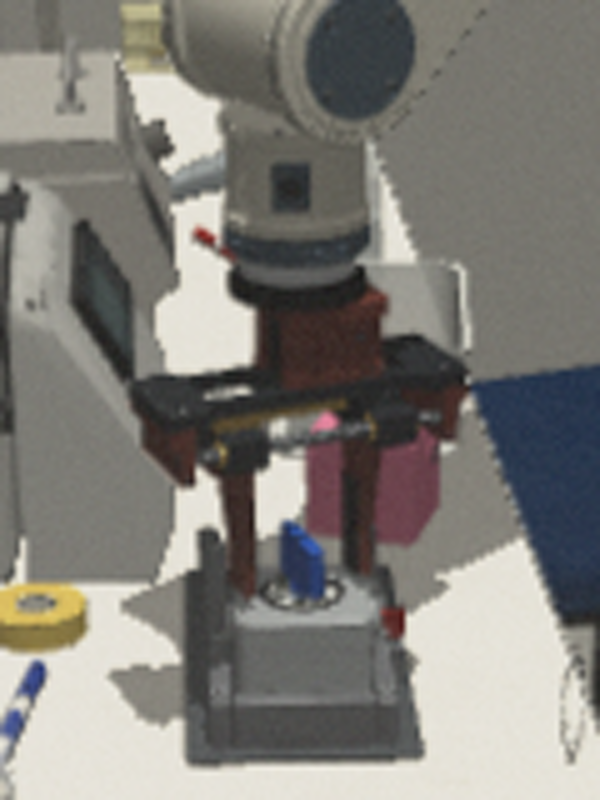

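Fingers now straddle the wing (wing at column 324, midway), tips just above the rim. Closing.

Request:
servo_tool(plan=[[[0.05,0,0,0,0,0,1.6],[0.05,0,0,0,0,0,1.6],[0.05,0,0,0,0,0,1.6],[0.05,0,0,0,0,0,1.6],[0.05,0,0,0,0,0,1.6],[0.05,0,0,0,0,0,1.6],[0.05,0,0,0,0,0,1.6],[0.05,0,0,0,0,0,1.6]]])

```text
t: 10.05
ee_pos: [526.3, 299.2, 69.2]
orientation: [-0.269, 1.554, 0.269]
ft_force: [0.8, -0.4, 0.5]
width: 16.1
```

Request:
servo_tool(plan=[[[0,0,0,0,0,0,1.2],[0,0,0,0,0,0,0.8],[0,0,0,0,0,0,0],[0,0,0,0,0,0,0],[0,0,0,0,0,0,0]]])

```text
t: 10.47
ee_pos: [525.7, 298.9, 69.1]
orientation: [-0.269, 1.555, 0.269]
ft_force: [-2.6, -1.8, 3.0]
width: 10.2
```

```bash
python3 - <<'E'
from h import *
o=ctrl.get_obs(); print(o["ee_pos"],o["width"],o["ft_force"],o["moment"],o["qpos"])
im=ctrl.get_image("wrist"); cv2.imwrite("pics/w11.png",im[:,:,::-1])
E
```

```text
[525.67739369 298.87285107  69.08553272] 10.204033149791611 [-2.64390397 -1.79491524  2.95943057] [-0.48199771  0.6167283  -0.14876137] [4.97285041e-01 5.72977457e-01 1.75348864e+00 1.63094221e-05
 8.16540290e-01 1.54423124e-01]
```

View pics/w11.png

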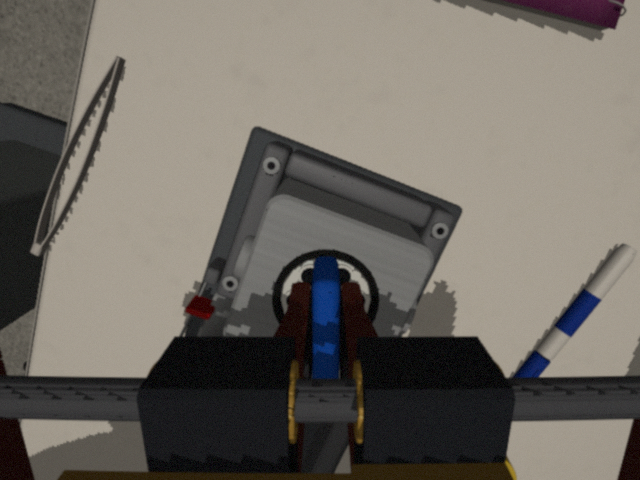

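Wing is gripped (width 10.2 mm, wing held between pads around (326,320)). Starting the twisting pull, gently.

Request:
servo_tool(plan=[[[-0.03,0,0,0.1,0,0,0],[-0.06,0,0,0.2,0,0,0],[-0.09,0,0,0.3,0,0,0],[-0.12,0,0,0.4,0,0,0],[-0.15,0,0,0.3,0,0,0],[-0.18,0,0,0.2,0,0,0],[-0.21,0,0,0.1,0,0,0],[-0.24,0,0,0,0,0,0]]])

```text
t: 11.18
ee_pos: [526.8, 298.5, 70.9]
orientation: [-0.274, 1.553, 0.272]
ft_force: [1.8, -4.0, -2.9]
width: 10.0
```

```bash
python3 - <<'E'
from h import *
o=ctrl.get_obs(); print(o["ee_pos"],o["orientation"],o["width"],o["ft_force"],o["moment"])
im=ctrl.get_image("wrist"); crop(im,200,120,470,340,2.5,"pics/w12.png")
E
```

```text
[526.78111505 298.48006397  70.91139346] [-0.27353275  1.55316063  0.27196808] 10.022843264723122 [ 1.79161537 -3.95725987 -2.86974688] [-0.82383392 -0.24805137 -0.31203594]
```

View pics/w12.png

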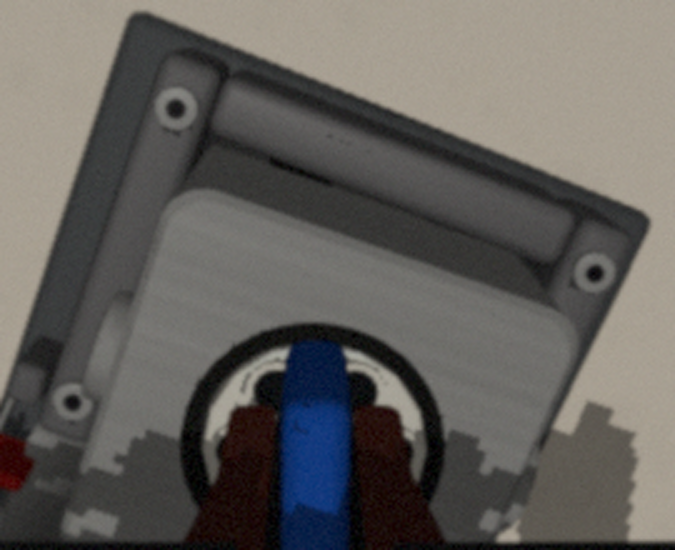

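Request:
servo_tool(plan=[[[-0.045,0,0,-0.12,0,0,0],[-0.09,0,0,-0.24,0,0,0],[-0.135,0,0,-0.36,0,0,0],[-0.18,0,0,-0.48,0,0,0],[-0.22,0,0,-0.36,0,0,0],[-0.26,0,0,-0.24,0,0,0],[-0.305,0,0,-0.12,0,0,0],[-0.35,0,0,0,0,0,0]]])

```text
t: 11.9
ee_pos: [526.1, 298.4, 74.3]
orientation: [-0.265, 1.555, 0.263]
ft_force: [-0.2, -4.8, -5.2]
width: 10.0
```

Request:
servo_tool(plan=[[[-0.045,0,0,0.12,0,0,0],[-0.09,0,0,0.24,0,0,0],[-0.135,0,0,0.36,0,0,0],[-0.18,0,0,0.48,0,0,0],[-0.22,0,0,0.36,0,0,0],[-0.26,0,0,0.24,0,0,0],[-0.305,0,0,0.12,0,0,0],[-0.35,0,0,0,0,0,0]]])

```text
t: 12.57
ee_pos: [526.6, 298.5, 78.0]
orientation: [-0.272, 1.554, 0.271]
ft_force: [1.9, -4.8, -5.1]
width: 9.9
```

```bash
python3 - <<'E'
from h import *
o=ctrl.get_obs(); print(o["ee_pos"],o["orientation"],o["width"],o["ft_force"],o["moment"])
im=ctrl.get_image("wrist"); crop(im,200,120,470,340,2.5,"pics/w13.png")
im=ctrl.get_image("side"); crop(im,310,230,390,320,7,"pics/side13.png")
E
```

```text
[526.6386395  298.50016576  77.97709672] [-0.27238175  1.55355931  0.27086216] 9.903971272289361 [ 1.85065854 -4.84849194 -5.12657232] [-0.9309637  -0.37963176 -0.39252607]
```

View pics/w13.png

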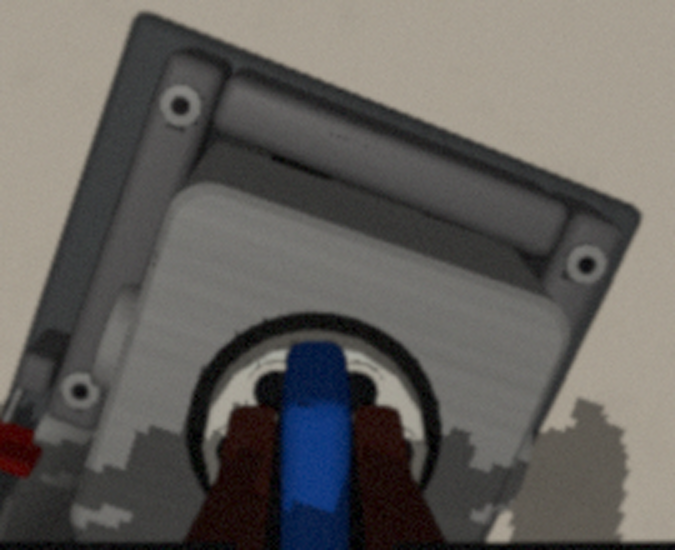

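View pics/side13.png

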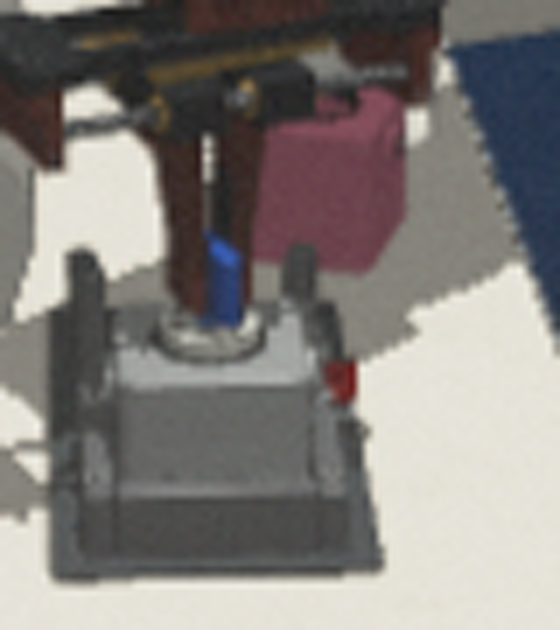

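The insert's white body now shows above the rim, the bucket stays flat, and the pull is about 5 N. Continuing at the same rate.

Request:
servo_tool(plan=[[[-0.05,0,0,-0.12,0,0,0],[-0.1,0,0,-0.24,0,0,0],[-0.15,0,0,-0.36,0,0,0],[-0.2,0,0,-0.48,0,0,0],[-0.24,0,0,-0.36,0,0,0],[-0.28,0,0,-0.24,0,0,0],[-0.33,0,0,-0.12,0,0,0],[-0.38,0,0,0,0,0,0]]])

```text
t: 13.33
ee_pos: [526.0, 298.5, 81.7]
orientation: [-0.263, 1.556, 0.261]
ft_force: [1.4, -4.7, -5.7]
width: 9.9
```

Request:
servo_tool(plan=[[[-0.05,0,0,0.12,0,0,0],[-0.1,0,0,0.24,0,0,0],[-0.15,0,0,0.36,0,0,0],[-0.2,0,0,0.48,0,0,0],[-0.24,0,0,0.36,0,0,0],[-0.28,0,0,0.24,0,0,0],[-0.33,0,0,0.12,0,0,0],[-0.38,0,0,0,0,0,0]]])

```text
t: 14.0
ee_pos: [526.6, 298.6, 85.7]
orientation: [-0.27, 1.554, 0.269]
ft_force: [1.4, -4.4, -5.7]
width: 10.0
```

Request:
servo_tool(plan=[[[-0.05,0,0,-0.12,0,0,0],[-0.1,0,0,-0.24,0,0,0],[-0.15,0,0,-0.36,0,0,0],[-0.2,0,0,-0.48,0,0,0],[-0.24,0,0,-0.36,0,0,0],[-0.28,0,0,-0.24,0,0,0],[-0.33,0,0,-0.12,0,0,0],[-0.38,0,0,0,0,0,0]]])

```text
t: 14.67
ee_pos: [526.0, 298.6, 89.3]
orientation: [-0.263, 1.556, 0.261]
ft_force: [0.5, -2.6, -5.0]
width: 9.8
```

Request:
servo_tool(plan=[[[-0.05,0,0,0.12,0,0,0],[-0.1,0,0,0.24,0,0,0],[-0.15,0,0,0.36,0,0,0],[-0.2,0,0,0.48,0,0,0],[-0.24,0,0,0.36,0,0,0],[-0.28,0,0,0.24,0,0,0],[-0.33,0,0,0.12,0,0,0],[-0.38,0,0,0,0,0,0]]])

```text
t: 15.33
ee_pos: [526.6, 298.5, 93.3]
orientation: [-0.27, 1.554, 0.269]
ft_force: [2.1, -4.5, -5.4]
width: 9.8
```

```bash
python3 - <<'E'
from h import *
o=ctrl.get_obs(); print(o["ee_pos"],o["orientation"],o["width"],o["ft_force"],o["moment"])
im=ctrl.get_image("side"); crop(im,310,220,390,320,7,"pics/side14.png")
E
```

```text
[526.55997865 298.54588239  93.25247332] [-0.27041834  1.55388381  0.26883195] 9.777482660584162 [ 2.08471806 -4.49575373 -5.4301478 ] [-1.04644773 -0.50898875 -0.42460827]
```

View pics/side14.png

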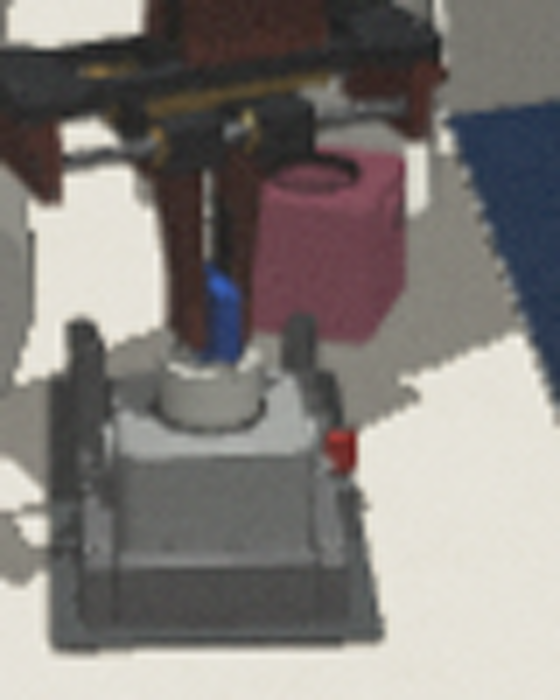

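Request:
servo_tool(plan=[[[-0.05,0,0,-0.12,0,0,0],[-0.1,0,0,-0.24,0,0,0],[-0.15,0,0,-0.36,0,0,0],[-0.2,0,0,-0.48,0,0,0],[-0.24,0,0,-0.36,0,0,0],[-0.28,0,0,-0.24,0,0,0],[-0.33,0,0,-0.12,0,0,0],[-0.38,0,0,0,0,0,0]]])

```text
t: 16.05
ee_pos: [526.0, 298.6, 96.9]
orientation: [-0.263, 1.556, 0.26]
ft_force: [1.4, -4.1, -5.3]
width: 9.9
```

Request:
servo_tool(plan=[[[-0.05,0,0,0.12,0,0,0],[-0.1,0,0,0.24,0,0,0],[-0.15,0,0,0.36,0,0,0],[-0.2,0,0,0.48,0,0,0],[-0.24,0,0,0.36,0,0,0],[-0.28,0,0,0.24,0,0,0],[-0.33,0,0,0.12,0,0,0],[-0.38,0,0,0,0,0,0]]])

```text
t: 16.72
ee_pos: [526.4, 298.6, 100.9]
orientation: [-0.27, 1.554, 0.269]
ft_force: [1.7, -4.6, -5.5]
width: 10.1
```

Request:
servo_tool(plan=[[[-0.05,0,0,-0.12,0,0,0],[-0.1,0,0,-0.24,0,0,0],[-0.15,0,0,-0.36,0,0,0],[-0.2,0,0,-0.48,0,0,0],[-0.24,0,0,-0.36,0,0,0],[-0.28,0,0,-0.24,0,0,0],[-0.33,0,0,-0.12,0,0,0],[-0.38,0,0,0,0,0,0]]])

```text
t: 17.38
ee_pos: [525.9, 298.8, 104.5]
orientation: [-0.262, 1.556, 0.261]
ft_force: [-0.1, -2.6, -4.8]
width: 9.7
```

Request:
servo_tool(plan=[[[-0.05,0,0,0.12,0,0,0],[-0.1,0,0,0.24,0,0,0],[-0.15,0,0,0.36,0,0,0],[-0.2,0,0,0.48,0,0,0],[-0.24,0,0,0.36,0,0,0],[-0.28,0,0,0.24,0,0,0],[-0.33,0,0,0.12,0,0,0],[-0.38,0,0,0,0,0,0]]])

```text
t: 18.05
ee_pos: [526.9, 299.6, 109.2]
orientation: [-0.27, 1.553, 0.27]
ft_force: [0.9, -1.2, -1.1]
width: 9.9
```

```bash
python3 - <<'E'
from h import *
o=ctrl.get_obs(); print(o["ee_pos"],o["orientation"],o["width"],o["ft_force"],o["moment"])
im=ctrl.get_image("side"); crop(im,310,220,390,320,7,"pics/side15.png")
E
```

```text
[526.85630207 299.56164597 109.22537791] [-0.26953649  1.55253281  0.27009487] 9.893541268652669 [ 0.93204378 -1.16159076 -1.08353245] [-0.43399346 -0.13902363 -0.03838028]
```

View pics/side15.png

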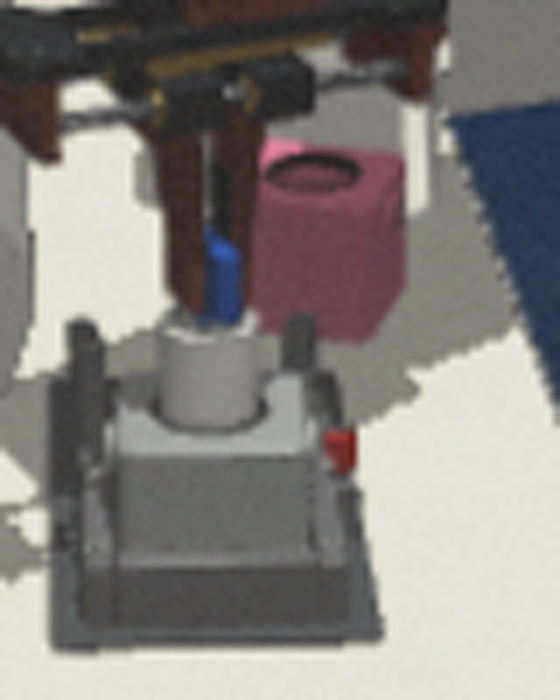

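The insert is out of the seal (40 mm up, only its own weight on the wrist) and the bucket is flat with the catch tab unchanged. I'll lift slowly and steadily.

Request:
servo_tool(plan=[[[-0.1,0,0,0,0,0,0],[-0.2,0,0,0,0,0,0],[-0.3,0,0,0,0,0,0],[-0.4,0,0,0,0,0,0],[-0.4,0,0,0,0,0,0],[-0.6,0,0,0,0,0,0],[-1.0,0,0,0,0,0,0],[-1.5,0,0,0,0,0,0]]])

```text
t: 18.77
ee_pos: [526.2, 299.3, 124.2]
orientation: [-0.269, 1.554, 0.269]
ft_force: [0.2, -0.2, -1.8]
width: 10.2
```

Request:
servo_tool(plan=[[[-0.7,0,0,0,0,0,0],[-1.4,0,0,0,0,0,0],[-2.1,0,0,0,0,0,0],[-2.9,0,0,0,0,0,0],[-3.8,0,0,0,0,0,0],[-4.7,0,0,0,0,0,0],[-4.7,0,0,0,0,0,0],[-4.7,0,0,0,0,0,0]]])

```text
t: 19.43
ee_pos: [526.7, 299.5, 171.9]
orientation: [-0.269, 1.552, 0.269]
ft_force: [-0.0, -0.1, -1.3]
width: 9.7
```

```bash
python3 - <<'E'
from h import *
o=ctrl.get_obs(); print(o["ee_pos"],o["orientation"],o["width"],o["ft_force"],o["qpos"])
im=ctrl.get_image("scene"); cv2.imwrite("pics/s16.png",im[:,:,::-1]); crop(im,180,120,440,340,3,"pics/s16c.png")
im=ctrl.get_image("side"); cv2.imwrite("pics/side16.png",im[:,:,::-1]); crop(im,280,150,400,310,5,"pics/side16c.png")
E
```

```text
[526.70860756 299.46043475 171.89241374] [-0.26869205  1.55245961  0.26948409] 9.651828228509816 [-0.02366319 -0.06036023 -1.29479079] [ 4.97338539e-01  4.33080084e-01  1.69999819e+00 -1.45553312e-05
  1.00690877e+00  1.54356790e-01]
```

View pics/s16c.png

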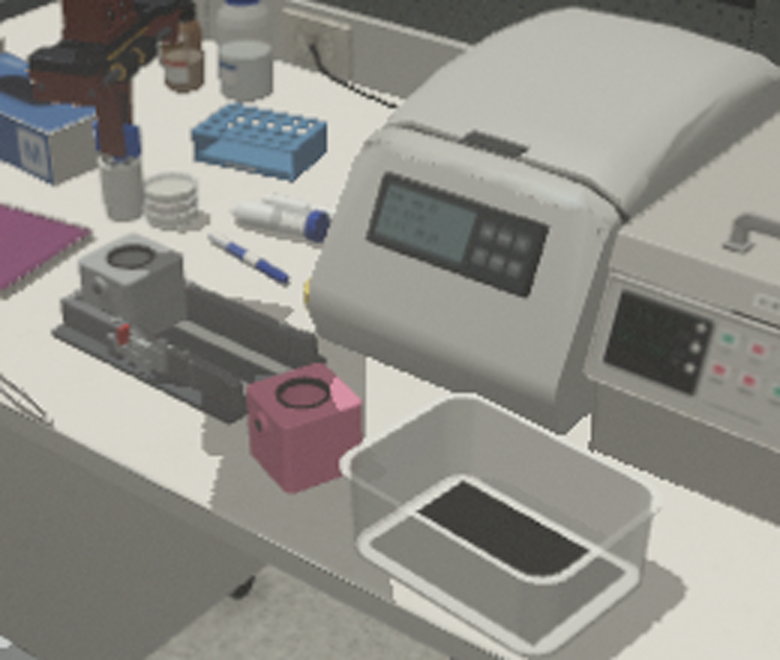

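View pics/side16c.png

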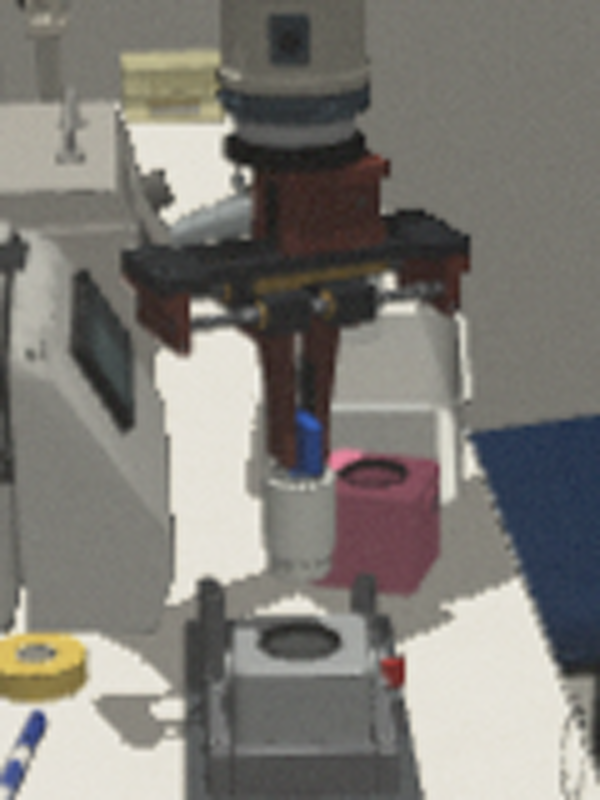

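```bash
python3 - <<'E'
from h import *
s=lambda p:np.array(p,float)/3+[180,120]
r=atz("scene",s([[343,463],[468,395],[660,503],[540,582]]),82)[:,:2]; print("rim",r.round(1).tolist(),r.mean(0))
b=atz("scene",s([[358,545],[530,655],[640,575]]),0)[:,:2]; print("base",b.round(1).tolist(), (b[0]+b[2])/2)
m=atz("scene",s([[462,480],[590,550]]),7.5)[:,:2]; print("mat far edge",m.round(1).tolist(),m.mean(0))
print("grey dev", atz("scene",[[380,285],[470,300],[490,320]],0)[:,:2].round(0).tolist())
E
```

```text
rim [[391.1, -78.5], [526.7, -101.2], [494.4, -301.3], [364.4, -278.7]] [ 444.16373678 -189.91576508]
base [[397.3, -86.3], [373.3, -268.2], [501.0, -287.2]] [ 449.18377419 -186.75666605]
mat far edge [[510.2, -108.3], [495.8, -243.7]] [ 503.00565817 -175.99454844]
grey dev [[571.0, -208.0], [651.0, -417.0], [609.0, -485.0]]
```

View pics/s16.png

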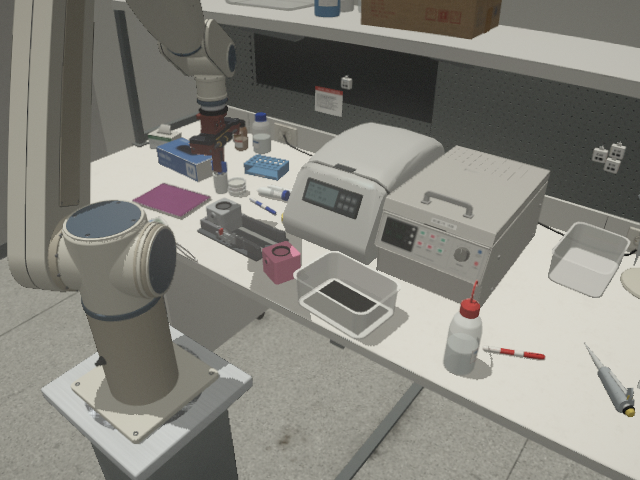

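Scene view: the grey bucket is empty and locked, with the insert in the gripper at (221,180). The tray with the dark mat is centred near world (446,-189), and the other white tray at (590,260) has no mat. I'll carry the insert over in two moves.

Request:
servo_tool(plan=[[[0,-1.1,-0.6,-0.03,0,0,0],[0,-3.2,-1.8,-0.08,0,0,0],[0,-6.0,-3.4,-0.14,0,0,0],[0,-9.0,-5.0,-0.21,0,0,0],[0,-12.0,-6.7,-0.28,0,0,0],[0,-15.3,-8.5,-0.36,0,0,0],[0,-18.5,-10.3,-0.43,0,0,0],[0,-21.5,-12.0,-0.5,0,0,0]]])

```text
t: 20.2
ee_pos: [484.5, 54.7, 170.5]
orientation: [-0.661, 1.469, 0.662]
ft_force: [0.2, -0.0, -2.1]
width: 9.9
```

```bash
python3 - <<'E'
from h import *
o=ctrl.get_obs(); R=cv2.Rodrigues(o["orientation"])[0];print(o["ee_pos"],o["width"],o["ft_force"],R.round(3))
print(R.T@(np.array([445,-187,172])-o["ee_pos"]), o["qpos"].round(2))
E
```

```text
[484.52343476  54.6975772  170.50775125] 9.93206041761595 [ 0.17930205 -0.03324332 -2.09243482] [[-0.001 -0.749  0.662]
 [-0.     0.662  0.749]
 [-1.     0.001 -0.001]]
[  -1.39328209 -130.49140179 -207.24888504] [ 0.09  0.27  1.96 -0.    0.92 -0.76]
```

Request:
servo_tool(plan=[[[-0.1,-1.6,-2.5,-0.06,0,0,0],[-0.1,-3.6,-5.7,-0.14,0,0,0],[-0.1,-5.6,-8.9,-0.22,0,0,0],[-0.1,-7.6,-12.1,-0.3,0,0,0],[-0.1,-9.6,-15.3,-0.37,0,0,0],[-0.1,-11.4,-18.1,-0.44,0,0,0],[-0.1,-12.5,-19.9,-0.48,0,0,0],[-0.1,-13.0,-20.7,-0.5,0,0,0]]])

```text
t: 20.87
ee_pos: [444.1, -187.2, 171.6]
orientation: [-1.039, 1.309, 1.04]
ft_force: [0.6, 0.5, -1.9]
width: 10.1
```

```bash
python3 - <<'E'
from h import *
o=ctrl.get_obs(); R=cv2.Rodrigues(o["orientation"])[0];print(o["ee_pos"],o["width"],o["ft_force"],R.round(3),o["qpos"].round(2))
np.save("pics/w17.npy",ctrl.calibration("wrist")["view"])
im=ctrl.get_image("wrist"); cv2.imwrite("pics/w17.png",im[:,:,::-1])
im=ctrl.get_image("scene"); crop(im,240,150,500,350,3,"pics/s17c.png")
E
```

```text
[ 444.0846478  -187.22639471  171.60586776] 10.08368291509805 [ 0.60753732  0.4642994  -1.89498812] [[-0.001 -0.974  0.226]
 [-0.     0.226  0.974]
 [-1.     0.001 -0.   ]] [-0.42  0.26  1.97 -0.    0.91 -1.77]
```

View pics/w17.png

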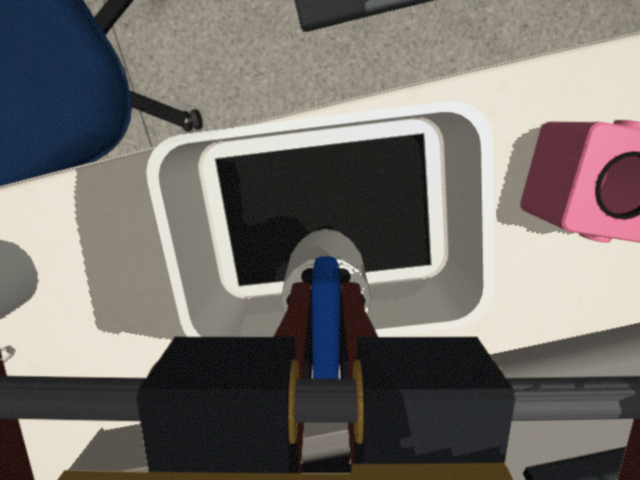

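View pics/s17c.png

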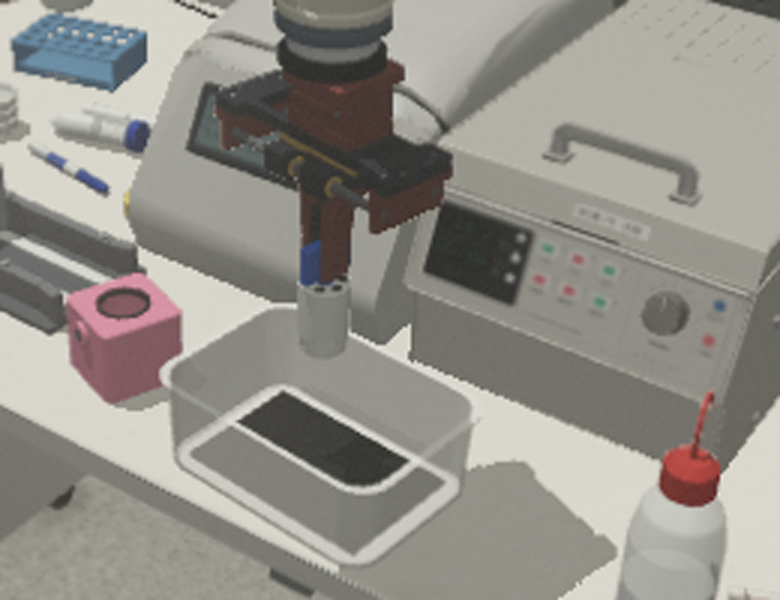

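```bash
python3 - <<'E'
from h import *
c=dict(ctrl.calibration("wrist")); c["view"]=np.load("pics/w17.npy")
m=atz("wrist",[[217,157],[424,134],[431,266],[239,286]],7.5,c)[:,:2]; print(m.round(1).tolist(),m.mean(0))
o=ctrl.get_obs(); R=cv2.Rodrigues(o["orientation"])[0]; print(o["ee_pos"],R.T@(np.r_[m.mean(0),o["ee_pos"][2]]-o["ee_pos"]))
print(np.linalg.norm(m-np.roll(m,1,0),axis=1))
E
```

```text
[[377.9, -262.4], [397.9, -96.4], [509.3, -108.8], [489.5, -276.5]] [ 443.68152799 -185.99320428]
[ 444.39273124 -186.03286021  171.58444522] [ 4.50736862e-04  7.01451406e-01 -1.23888584e-01]
[112.52787618 167.24241853 112.10560554 168.85685921]
```

The mat is centred within 1 mm under the insert, and its size checks out at 112×168 mm. Lowering.

Request:
servo_tool(plan=[[[1.5,0,0,0,0,0,0],[3.3,0,0,0,0,0,0],[5.1,0,0,0,0,0,0],[6.9,0,0,0,0,0,0],[8.5,0,0,0,0,0,0],[9.7,0,0,0,0,0,0],[10.4,0,0,0,0,0,0],[10.6,0,0,0,0,0,0]]])

```text
t: 21.63
ee_pos: [444.3, -183.5, 64.8]
orientation: [-1.038, 1.309, 1.042]
ft_force: [-0.1, 0.7, -2.1]
width: 9.9
```

Request:
servo_tool(plan=[[[0.2,0,0,0,0,0,0],[0.4,0,0,0,0,0,0],[0.5,0,0,0,0,0,0],[0.6,0,0,0,0,0,0],[0.7,0,0,0,0,0,0],[0.7,0,0,0,0,0,0]]])

```text
t: 22.13
ee_pos: [445.1, -184.7, 59.2]
orientation: [-1.04, 1.308, 1.039]
ft_force: [0.1, -0.5, -1.7]
width: 10.0
```

Request:
servo_tool(plan=[[[0.1,0,0,0,0,0,0],[0.2,0,0,0,0,0,0],[0.25,0,0,0,0,0,0],[0.3,0,0,0,0,0,0],[0.3,0,0,0,0,0,0]]])

```text
t: 22.55
ee_pos: [444.9, -184.6, 55.9]
orientation: [-1.04, 1.308, 1.04]
ft_force: [-0.3, 0.2, -1.3]
width: 10.0
```

Request:
servo_tool(plan=[[[0.05,0,0,0,0,0,0],[0.1,0,0,0,0,0,0],[0.1,0,0,0,0,0,0]]])

```text
t: 22.8
ee_pos: [445.1, -184.7, 55.6]
orientation: [-1.04, 1.308, 1.04]
ft_force: [-1.2, 1.9, 7.0]
width: 9.7
```

Request:
servo_tool(plan=[[[-0.06,0,0,0,0,0,0],[-0.06,0,0,0,0,0,1.0],[-0.06,0,0,0,0,0,1.3],[-0.06,0,0,0,0,0,1.6],[-0.06,0,0,0,0,0,2.0],[-0.06,0,0,0,0,0,3.0],[-0.06,0,0,0,0,0,4.0],[-0.06,0,0,0,0,0,4.0]]])

```text
t: 23.47
ee_pos: [445.0, -184.7, 55.6]
orientation: [-1.04, 1.308, 1.04]
ft_force: [0.1, 0.5, 0.1]
width: 36.4
```

```bash
python3 - <<'E'
from h import *
o=ctrl.get_obs(); print(o["ee_pos"],o["width"],o["ft_force"])
im=ctrl.get_image("wrist"); cv2.imwrite("pics/w18.png",im[:,:,::-1])
E
```

```text
[ 444.97663249 -184.655751     55.59678305] 36.35701043674177 [0.07011595 0.52182365 0.08008415]
```

View pics/w18.png

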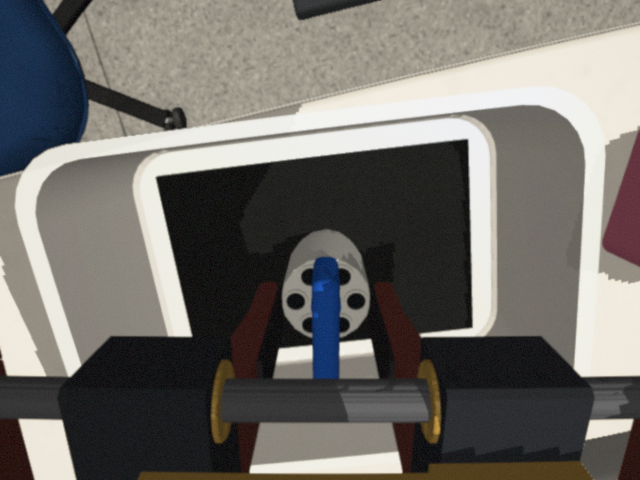

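The insert stands on the mat (wing at column 325) with the fingers clear on both sides. Withdrawing straight up.

Request:
servo_tool(plan=[[[-0.5,0,0,0,0,0,4.0],[-1.5,0,0,0,0,0,4.0],[-3.0,0,0,0,0,0,4.0],[-5.0,0,0,0,0,0,4.0],[-7.5,0,0,0,0,0,4.0],[-10.5,0,0,0,0,0,4.0],[-13.5,0,0,0,0,0,4.0],[-15.0,0,0,0,0,0,4.0]]])

```text
t: 24.18
ee_pos: [446.3, -185.2, 209.9]
orientation: [-1.043, 1.306, 1.036]
ft_force: [1.0, 0.1, -0.1]
width: 40.2
```

```bash
python3 - <<'E'
from h import *
o=ctrl.get_obs(); print(o["ee_pos"],o["width"],o["ft_force"],o["qvel"].round(2),o["t"])
im=ctrl.get_image("wrist"); cv2.imwrite("pics/w19.png",im[:,:,::-1])
im=ctrl.get_image("scene"); crop(im,180,150,440,350,3,"pics/s19c.png")
im=ctrl.get_image("side"); crop(im,270,180,400,320,5,"pics/side19c.png")
E
```

```text
[ 446.28242179 -185.21447838  209.93535218] 40.15806880487205 [ 1.04243574  0.11590639 -0.14802138] [ 0.   -0.23 -0.14 -0.    0.37  0.  ] 24.1833
```

View pics/w19.png

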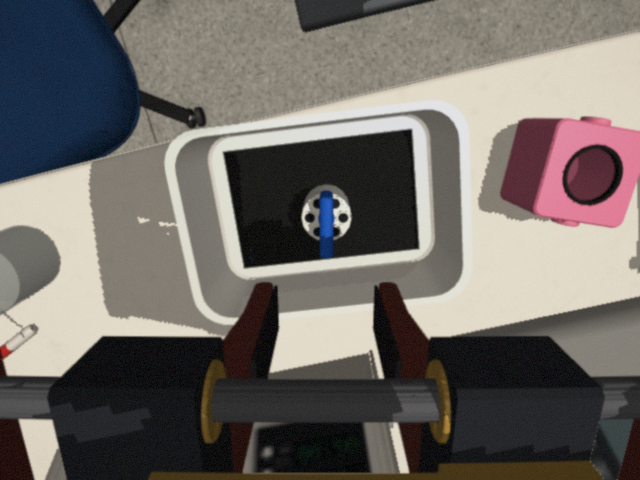

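View pics/s19c.png

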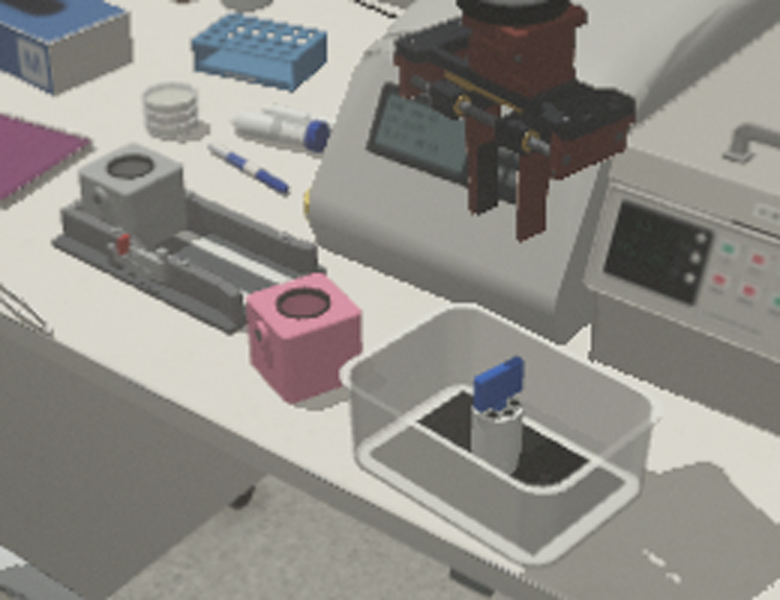

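View pics/side19c.png

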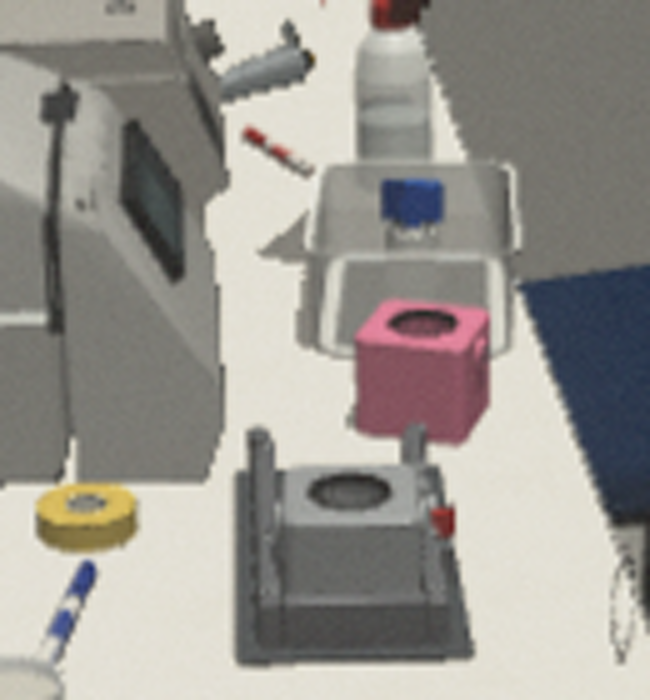

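Request:
servo_tool(plan=[[[0,0,0,0,0,0,4.0],[0,0,0,0,0,0,4.0],[0,0,0,0,0,0,4.0]]])

```text
t: 24.58
ee_pos: [444.1, -184.2, 204.4]
orientation: [-1.038, 1.31, 1.042]
ft_force: [0.1, 0.0, 0.2]
width: 40.3
```

```bash
python3 - <<'E'
from h import *
im=ctrl.get_image("scene"); crop(im,195,185,265,245,10,"pics/s20.png")
o=ctrl.get_obs(); print(o["t"],o["ft_force"],abs(o["qvel"]).max())
print(ctrl.close_job())
E
```

```text
24.6333 [-0.18259793  0.4608698  -0.52157327] 0.004649460961380523
the job is handed in; nothing more can be done
None
```

View pics/s20.png

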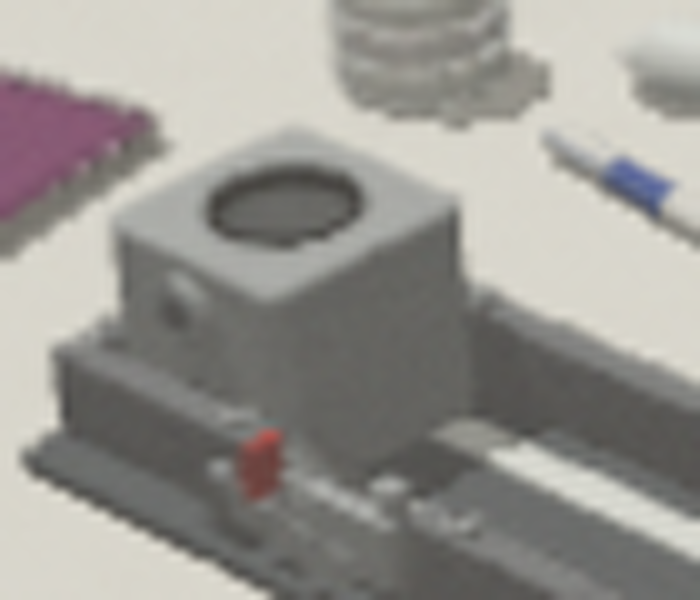

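I pushed the bucket home, drew the insert out by its wing, set it upright on the mat in the white tray, and handed the job in at 24.6 s.

**Push:** I pushed until the bucket met the end stop at about 15 N. The pictures showed the catch nose behind the bucket and its tab back at rest.

**Draw:** I twisted the insert to and fro by 0.4 to 0.5 rad while lifting. The net pull was about 5 N until the seal let go at about 40 mm, and the bucket looked flat throughout.

**Last checks:**
- **Insert:** it stands within a few millimetres of the mat's centre and looks upright. It was set down with about 7 N of contact, then released.
- **Bucket:** it sits flat at the stop with the catch shut.
- **Bystanders:** none looked moved. The arm was clear of everything, with forces near zero.
- **Not measured:** the catch angle, the bucket's exact distance from home, and the insert's tilt were only judged from pictures.

**What disagreed:** the fingertips are not where the description says. The cameras put them about 16 mm behind the reported TCP, not 14 mm ahead of it, so they are about 30 mm short. This had two effects:
- The first closing missed, ending in empty air just above the wing. I reopened, went about 31 mm lower and gripped it at 10.2 mm.
- The push on the bucket landed nearer its top edge than intended. In the pictures it stayed flat.

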